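# Swap the relay on the sloping test stand

### The job

Pull the old relay out of the socket on the sloping test stand and stand it upright in the steel tray. Then plug the spare relay of the same size, which stands on the table, into that socket until it is fully home, and let go. Leave the wide relay, the screwdriver and the pliers where they are.

Things in the scene. Friction and masses are not known exactly. Their poses are not given: they have to be found in the camera images.
- old_relay_center (a point): the old relay, at the start plugged into the socket of the test stand: grey cover 36 (x) x 28 (y) x 52 mm high on a black plug foot 26 (x) x 18 (y) x 14 mm high; 66 mm high in all, 60 to 130 g, the same half a turn round. This point is the centre of the cover, 40 mm above the underside of the foot; z points from the foot to the cover's top. Loose in its hole: it draws straight out along z by 14 mm without a catch
- spare_relay_center (a point): the spare relay, of the same shape and size as the old one, standing upright on its foot on the table at the right, in one of two places (the wide relay stands in the other): grey cover 36 (x) x 28 (y) x 52 mm high on a black plug foot 26 (x) x 18 (y) x 14 mm high; 66 mm high in all, 60 to 130 g, the same half a turn round. This point is the centre of the cover, 40 mm above the underside of the foot; z points from the foot to the cover's top
- spare_relay_foot (a point): centre of the underside of the spare relay's foot
- socket: the black socket block, 62 (x) x 76 (y) x 24 (z) mm, fixed on the sloping face of the grey test stand (stand: 150 mm deep, 180 mm wide, 103 mm high at its back, lowest towards the robot, sheet 6 mm thick). Origin at the centre of the block's underside; z is square to the slope, pointing up out of the hole and leaning about 32 degrees from vertical towards the robot's side; x points up the slope; y is level
- socket_hole0 (a point): centre of the mouth of the socket's only hole, on the block's upper face, axes as the socket's. The hole is blind, 28.4 (x) x 20.4 (y) mm and 18 mm deep with a 3 mm bevel round its mouth, so the foot has 1.2 mm of play each side. A relay fully home sits with its cover's underside on the block's face: its foot's underside 14 mm below this point and its cover's centre 26 mm above it, along z
- tray: the open steel tray, fixed at the left: 160 (x) x 140 (y) x 30 mm high, walls and floor 3 mm thick. Origin at the centre of its underside
- wide_relay: the wide relay of another size, to be left alone: same materials, cover 58 x 44 x 36 mm on a 40 x 30 x 14 mm foot, standing on its foot; origin at the centre of its underside
- screwdriver: a screwdriver about 190 mm long lying in front of the test stand; bystander; origin at the underside of its middle, x along its length
- pliers: pliers about 170 mm long lying at the right; bystander; origin at the pivot, on the table, x towards the jaws
There are look-alikes about, which are no part of the job. Leave any pink look-alike of the part that bears spare_relay_center alone.

How it is judged:
On the way, in this order (a step that is already met when the one before it is completed fails the run):
1. the old relay stands upright in the tray (x of old_relay_center in the frame of tray between -0.075 and 0.075 m and y of old_relay_center in the frame of tray between -0.065 and 0.065 m and z of old_relay_center in the frame of tray below 0.05 m and angle between old_relay_center's own z axis and vertical below 0.2 rad), for 0.2 s.
2. the spare relay is plugged fully into the socket (z of spare_relay_foot in the frame of socket_hole0 below -0.0115 m and x of spare_relay_foot in the frame of socket_hole0 between -0.004 and 0.004 m and y of spare_relay_foot in the frame of socket_hole0 between -0.004 and 0.004 m and angle between the z axis of spare_relay_center and the z axis of socket, either way round below 0.08 rad), for 0.2 s.
At the end, for the whole second after the job is handed in: Old relay at rest in the tray, upright within 0.2 rad, its centre within 75 (x) and 65 (y) mm of the tray's middle and under 50 mm high; spare relay at rest in the socket, foot over 11.5 mm deep (home is 14), within 4 mm of the hole's axis and 0.08 rad of its direction (all of step 1 and all of step 2 and linear speed of each of old_relay, spare_relay below 0.02 m/s); the robot touches nothing.
It fails at once if the wide relay is shifted by more than 30 mm (distance of wide_relay from where it was at the start of the episode above 0.03 m).
It fails at once if the screwdriver or the pliers is shifted by more than 30 mm (distance of any of screwdriver, pliers from where it was at the start of the episode above 0.03 m).
It also fails if it takes over 56 s, if anything falls off the work surface, if the arm or the gripper's body presses on something with over 40 N, if the wrist force passes 120 N, or if a joint passes its speed limit or range.

### The arm

A 7-joint arm with a two-finger parallel gripper is mounted at the origin on the work surface. World frame = base frame: x ahead of the robot, y to its left, z up, the work surface at z = 0. Lengths are in m, angles in rad, forces in N, time in s.
With the tool pointing down it reaches from about 0.4 to 0.9 m from the base axis. Payload 5.6 kg.
Tool frame: the origin (TCP) lies at the very end of the fingers, on their centre line; the grasp point (between the pads) lies 19 mm behind it (ctrl.grasp_offset is the distance from the TCP to the grasp point, in m); z points along the fingers, x is the direction in which the jaws open and shut, and the axes are right-handed (so a half turn about z gives the same grasp; the last joint's range is limited). The gripper opens to 92 mm and grips with 3 to 60 N. Pads are 20 mm wide; open, the fingers measure 128 mm over their backs; the gripper's body (75 mm by 189 mm) begins 69 mm behind the grasp point.
Start: joints at [1.145, 0.468, -0.012, 1.603, 0.006, 1.071, -0.056], TCP at [0.243, -0.603, 0.178] pointing down, gripper open.
Joint ranges: [-2.53, 2.53], [-0.31, 2.02], [-1.57, 1.55], [0.28, 2.44], [-1.29, 4.43], [0.15, 1.84], [-2.92, 2.92]. Speed limits (rad/s): [2.57, 2.57, 3.14, 3.14, 3.14, 3.14, 3.14].

### API

Orientations are given as a rotation vector (axis times angle).
In Python, from station import sensors, cams, ctrl, finder gives the robot as it stands.
- The arm moves only by the tool apply_moves, never from a script. Its argument "moves" is a list of rows, each a list of 3 entries, a list of its own where there are three numbers: the opening, from 0 (shut) to 1 (fully open), then the shift along the tool's x, y, z in m, then the turn about the tool's z in rad. A call has 1 to 20 rows; each row is the pose to reach, as a shift and turn from the pose commanded when the call began, along the tool's axes at that moment; what a row does not reach only later rows make up. A row lasts 1/8 s, in which the tool goes at most 62.5 mm and 10.7 degrees, less where a joint would pass 70% of its speed; a pose out of reach is approached as far as the arm can. A call with a gripper value outside its range is refused whole. The fingers move at their own pace and stop on an object; "newtons" is the grip in N (left out, the last holds). Time passes only in rows, so rows that repeat a pose let the fingers close. It gives the time, the measured TCP pose, the force and the opening at its end, in the units of the state.
- sensors.get_obs(): the state, without advancing time (a new reading comes with each control period).
- cams.grab_frame(name): name is "side" or "top" or "wrist"; returns a dict with "image" (400x640x3 uint8, red, green, blue), "vertical_fov" (degrees; the focal length in pixels is half the picture's height over the tangent of half this angle, whatever the lens; pixels are square), "cx", "cy" (the principal point, pixels), "R" (3x3) and "t" (3): a world point X has camera coordinates R X + t. Camera axes: x right, y down, z forward; pixel columns grow to the right and rows downward; lengths in m; the calibration is good to about 2 mm. A picture is of the moment at which its call begins. There is no depth.
- ctrl.finish_job(): hands the job in, once; it reports no verdict.
Trained networks look in a picture, given as the dict that the camera call returned (one of the last four; its "shot" number tells which), for a name from the list of things; names that differ only in an ending like _2 or _b are one class to them, and where a whole thing is asked for, a point or a joint stands for the part that bears it (a point fixed in the world has none). Each returns a list of dicts, best first, with "confidence" (0 to 1); they miss things now and then, are a little off and sometimes report something else, mostly with a low value. They report only what shows in the picture. A call takes as long as a camera call. They do not tell look-alikes from the thing itself.
- finder.silhouettes(picture, thing): "pixels" (400x640 bool, what is visible of it) and "box" ([left, top, right, bottom] in pixels, round what is visible of it).
- finder.place_of(picture, thing): "uv" ([column, row] in pixels: a listed point, or the origin of a listed thing).
The state is a dict: "t": time; "joint_positions": joint angles; "qd": joint speeds; "tau": joint torques, N m; "tcp_pos": TCP position; "tcp_rot": TCP orientation; "contact_force": force on the tool from outside, world axes, zero at the start; "torque": the same for the moment, N m; "gripper_width": opening from 0.0 (shut) to 1.0 (fully open).
Only numpy, scipy, OpenCV 4.12 (cv2) and the standard library are available. Lean on these libraries where they do the work, as an engineer would, in place of code of your own. Each camera call takes 0.05 s, during which the arm holds its last target.

## Working session

There is one attempt and no reset: what is moved stays moved. The work goes in short steps, Python scripts to look and compute and a tool call to move; the robot and the scene stay as the last step left them, time stands still between calls to the robot, and variables do not carry over. Pictures are saved under pics/ and viewed, and the job is handed in when it is done.

Besides the shell and the picture viewer there is one more tool, called as name([rows], argument=value, ...), one row to a line, values as JSON. apply_moves: Moves the arm, as the interface text tells. Its arguments: {"type":"object","properties":{"moves":{"type":"array","items":{"type":"array"}},"newtons":{"type":"number"}},"required":["moves"]}

```bash
ls; mkdir -p pics
python3 - <<'E'
from station import sensors,cams,ctrl,finder
import cv2
o=sensors.get_obs();print({k:o[k] for k in('t','tcp_pos','tcp_rot','gripper_width','contact_force')},ctrl.grasp_offset)
for n in("side","top"):
    f=cams.grab_frame(n);print(n,f['vertical_fov'],f['cx'],f['cy'],f['R'],f['t'],f['shot'])
    cv2.imwrite(f'pics/{n}0.png',f['image'][:,:,::-1])
    for th in('old_relay_center','spare_relay_center','spare_relay_foot','socket','socket_hole0','tray','wide_relay','screwdriver','pliers'):
        print(th,[(d['uv'],round(d['confidence'],2)) for d in finder.place_of(f,th)][:4])
E
```

```text
pics
{'t': 0.0, 'tcp_pos': array([ 0.2424767 , -0.60238406,  0.17703352]), 'tcp_rot': array([-2.60270609e+00,  1.75786775e+00,  2.41565379e-03]), 'gripper_width': 1.002385477020784, 'contact_force': array([-0.15129224, -0.46354695,  0.22053358])} 0.0187
side 55.364154232108355 323.6983388043581 201.0851069977058 [[ 0.97929972 -0.20238211 -0.00367945]
 [-0.15498859 -0.73802907 -0.65672797]
 [ 0.13019445  0.64370379 -0.75411858]] [-0.50837991  0.11956175  1.0123006 ] 1
old_relay_center [([345.9, 203.6], 0.82)]
spare_relay_center [([352.9, 321.6], 0.91), ([361.3, 282.3], 0.73), ([418.8, 301.4], 0.68), ([389.7, 302.8], 0.56)]
spare_relay_foot [([350.6, 326.4], 0.72), ([358.0, 292.3], 0.64), ([388.4, 309.4], 0.62), ([417.6, 312.7], 0.57)]
socket [([353.4, 214.6], 0.8), ([389.1, 300.0], 0.34)]
socket_hole0 [([353.6, 209.7], 0.91)]
tray [([306.4, 135.4], 0.8)]
wide_relay []
screwdriver [([266.5, 202.7], 0.91)]
pliers [([359.1, 387.9], 0.64)]
top 52.2645234815853 317.3959726001483 197.64167008365308 [[ 0.02712661 -0.99935449  0.02355294]
 [-0.99202992 -0.02981312 -0.12242476]
 [ 0.12304792 -0.02004425 -0.99219829]] [-0.08906781  0.51078106  1.15090199] 2
old_relay_center [([311.2, 174.2], 0.72)]
spare_relay_center [([400.7, 142.1], 0.68), ([167.8, 188.0], 0.64), ([404.7, 199.5], 0.63), ([379.0, 184.2], 0.58)]
spare_relay_foot [([372.7, 186.8], 0.74), ([396.5, 149.7], 0.71), ([394.9, 170.3], 0.5), ([400.6, 199.7], 0.44)]
socket [([314.6, 170.2], 0.67)]
socket_hole0 [([314.4, 172.0], 0.66)]
tray [([169.8, 188.0], 0.8)]
wide_relay [([394.2, 231.2], 0.61)]
screwdriver [([259.1, 249.6], 0.61)]
pliers [([445.9, 207.7], 0.87), ([396.4, 169.6], 0.65)]
```

View pics/side0.png

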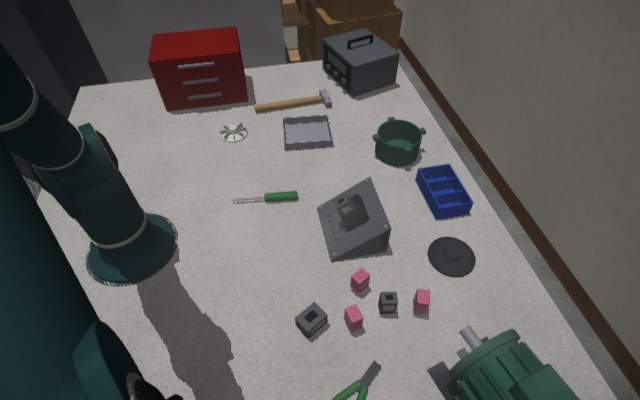

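View pics/top0.png

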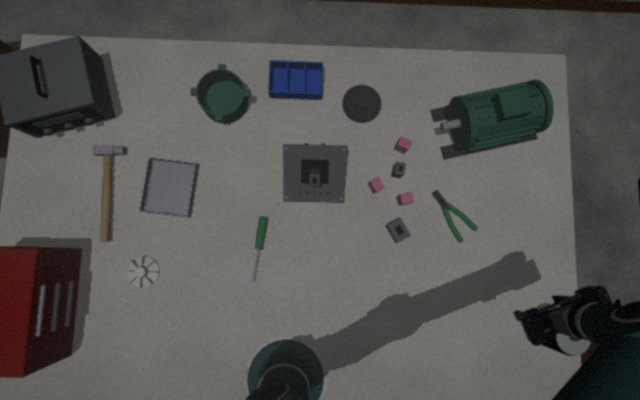

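Run:
```python
import cv2
a=cv2.imread('pics/side0.png')[240:400,310:460];cv2.imwrite('pics/side0c.png',cv2.resize(a,None,fx=3.7,fy=3.7,interpolation=cv2.INTER_CUBIC))
a=cv2.imread('pics/top0.png')[110:260,280:480];cv2.imwrite('pics/top0c.png',cv2.resize(a,None,fx=4,fy=4,interpolation=cv2.INTER_CUBIC))
```

```text
(no output)
```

View pics/side0c.png

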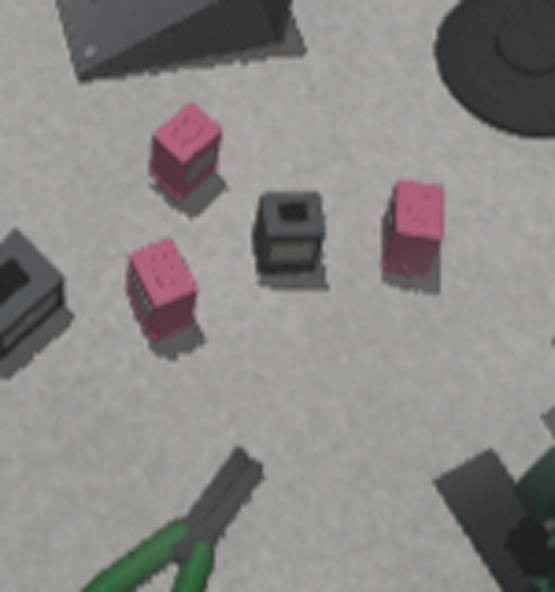

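View pics/top0c.png

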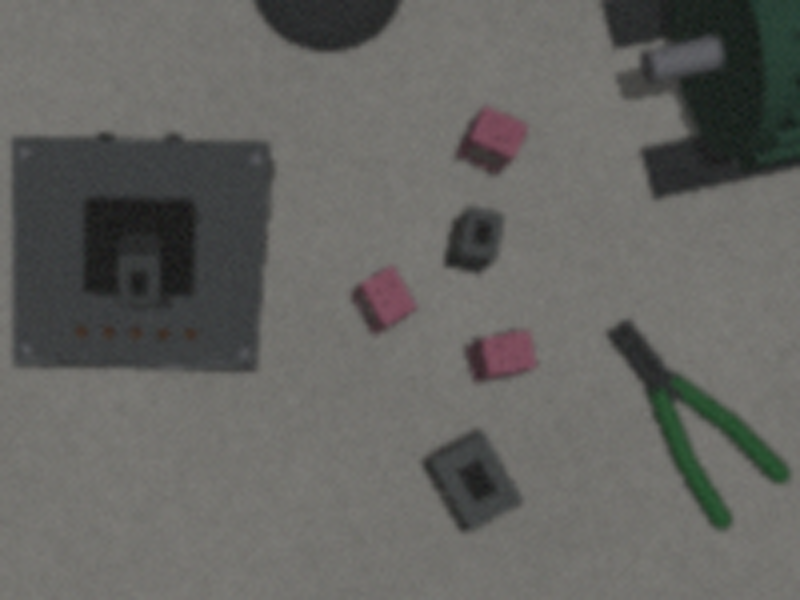

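The spare could be any of these: grey small (side 388,302 / top 399,170), grey wide (side 312,320 / top 398,230), and pinks at side (361,281), (354,318), (422,300). The grey small one fits: it is grey, taller than it is wide, and smaller than the wide relay. The enlarged crop confirms it. Next I triangulate.

```bash
cat > h.py <<'E'
import numpy as np, cv2
from scipy.spatial.transform import Rotation as Rn
def K(f):
    F=200/np.tan(np.radians(f['vertical_fov'])/2);return np.array([[F,0,f['cx']],[0,F,f['cy']],[0,0,1]])
def proj(f,X):
    c=np.atleast_2d(X)@np.array(f['R']).T+f['t'];p=c@K(f).T;return p[:,:2]/p[:,2:]
def tri(fs,uvs):
    P=[K(f)@np.c_[f['R'],f['t']] for f in fs]
    X=cv2.triangulatePoints(P[0],P[1],np.float64(uvs[0]).reshape(2,1),np.float64(uvs[1]).reshape(2,1)).ravel();return X[:3]/X[3]
def onz(f,uv,z):
    R=np.array(f['R']);d=R.T@np.linalg.inv(K(f))@[uv[0],uv[1],1];c=-R.T@f['t'];return c+d*(z-c[2])/d[2]
E
python3 - <<'E'
from station import *
from h import *
a=cams.grab_frame('side');b=cams.grab_frame('top')
for n in('old_relay_center','socket_hole0','socket','tray','screwdriver'):
    try:
        p=finder.place_of(a,n)[0]['uv'];q=finder.place_of(b,n)[0]['uv'];X=tri([a,b],[p,q]);print(n,X.round(4),np.abs(proj(a,X)-p).max().round(1),p,q)
    except Exception as e: print(n,e)
for n,p,q in(('spare top centre',(390,295),(400,168)),('wide',(310,316),(398,230)),('plier pivot',(361,380),(444,207))):
    X=tri([a,b],[p,q]);print(n,X.round(4),proj(a,X)-p)
for n,z,q in(('spare',.066,(400,168)),('wide',.05,(398,230)),('stand fl',0.005,(283,202)),('fr',.005,(345,203)),('bl',.1,(284,144)),('br',.1,(348,145)),('tray',.03,(148,158)),('t',.03,(198,163)),('t',.03,(192,217)),('t',.03,(141,211))):
    print(n,onz(b,q,z).round(4))
E
```

```text
old_relay_center [ 0.5678 -0.0553  0.0987] 1.6 [348.1, 203.7] [311.4, 176.1]
socket_hole0 [ 0.5804 -0.0558  0.0728] 1.7 [352.6, 209.5] [311.6, 173.5]
socket [ 0.5858 -0.0579  0.0591] 1.2 [354.0, 213.2] [312.4, 172.1]
tray [ 0.5345  0.3697 -0.0056] 0.7 [305.8, 134.3] [168.4, 186.9]
screwdriver [ 0.3532  0.0975 -0.0417] 0.7 [262.8, 207.9] [258.6, 250.8]
spare top centre [ 0.6029 -0.3073  0.0688] [[-1.03854865  0.22896926]]
wide [ 0.4253 -0.3074  0.0429] [[ 0.10523899 -0.02007864]]
plier pivot [ 0.501  -0.4506  0.0144] [[-1.26608235  0.25391293]]
spare [ 0.6014 -0.3076  0.066 ]
wide [ 0.4251 -0.3059  0.05  ]
stand fl [0.5005 0.0265 0.005 ]
fr [ 0.503  -0.1574  0.005 ]
bl [0.6519 0.0237 0.1   ]
br [ 0.655  -0.1543  0.1   ]
tray [0.615  0.4224 0.03  ]
t [0.6048 0.2767 0.03  ]
t [0.4466 0.2839 0.03  ]
t [0.4596 0.4302 0.03  ]
```

```bash
cat >> h.py <<'E'
def go(o,target,xdir=None):
    """print tool-axis shift to target TCP and turn so tool x lies along xdir (deg, mod 180)"""
    R=Rn.from_rotvec(o['tcp_rot']).as_matrix();d=R.T@(np.array(target)-o['tcp_pos'])
    s='shift %s'%d.round(4)
    if xdir is not None:
        cur=np.degrees(np.arctan2(R[1,0],R[0,0]));w=(xdir-cur+90)%180-90
        s+=' xaxis now %.2f, turn about tool z %.4f rad'%(cur,-np.radians(w) if R[2,2]<0 else np.radians(w))
    print(s,'j7 %.2f'%o['joint_positions'][6],'tilt',R[:,2].round(4))
E
python3 - <<'E'
from station import *
from h import *
o=sensors.get_obs();go(o,[.50,-.057,.30],91)
f=cams.grab_frame('wrist');print(Rn.from_rotvec(o['tcp_rot']).as_matrix().T@(-f['R'].T@f['t']-o['tcp_pos']), f['R']@Rn.from_rotvec(o['tcp_rot']).as_matrix(),f['vertical_fov'])
print(Rn.from_rotvec(o['tcp_rot']).as_matrix().round(3))
cv2.imwrite('pics/w0.png',f['image'][:,:,::-1])
E
```

```text
shift [-0.4104 -0.4425 -0.122 ] xaxis now -68.07, turn about tool z 0.3653 rad j7 -0.06 tilt [-0. -0. -1.]
[-7.11452252e-05 -7.22029443e-02 -2.07159177e-01] [[ 9.99999576e-01  4.59690294e-04 -7.97910484e-04]
 [-6.47399778e-04  9.67159018e-01 -2.54171231e-01]
 [ 6.54866272e-04  2.54171640e-01  9.67158906e-01]] 64.1823458222901
[[ 0.373 -0.928 -0.   ]
 [-0.928 -0.373 -0.   ]
 [ 0.     0.    -1.   ]]
```

View pics/w0.png

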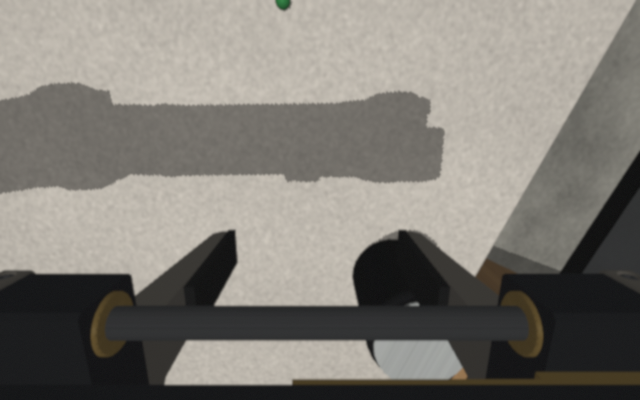

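Run:
```python
from station import *
from h import *
o=sensors.get_obs();go(o,[.52,-.307,.22],91)
```

```text
shift [-0.171  -0.3677 -0.042 ] xaxis now -68.07, turn about tool z 0.3653 rad j7 -0.06 tilt [-0.e+00 -1.e-04 -1.e+00]
```

apply_moves([
  [0.6, [-0.02, -0.045, -0.04], 0.1],
  [0.6, [-0.045, -0.1, -0.042], 0.2],
  [0.6, [-0.07, -0.15, -0.042], 0.3],
  [0.6, [-0.095, -0.205, -0.042], 0.365],
  [0.6, [-0.12, -0.26, -0.042], 0.365],
  [0.6, [-0.145, -0.315, -0.042], 0.365],
  [0.6, [-0.171, -0.368, -0.042], 0.365],
  [0.6, [-0.171, -0.368, -0.042], 0.365],
  [0.6, [-0.171, -0.368, -0.042], 0.365],
])

```text
t: 2.78
tcp_pos: [0.5198, -0.3074, 0.2199]
tcp_rot: [2.24, -2.201, -0.0]
contact_force: [-0.1, 0.5, -0.3]
gripper_width: 0.602
```

Run:
```python
from station import *
from h import *
o=sensors.get_obs();print(o['t'],o['tcp_pos']);go(o,[.50,-.057,.26],91)
f=cams.grab_frame('wrist')
cv2.imwrite('pics/w1.png',f['image'][:,:,::-1])
np.save('w1.npy',f,allow_pickle=True)
print([(d['uv'],round(d['confidence'],2)) for d in finder.place_of(f,'spare_relay_center')][:4])
```

```text
2.775 [ 0.51984314 -0.30741548  0.21985664]
shift [-0.2507  0.0154 -0.0403] xaxis now -88.99, turn about tool z 0.0002 rad j7 -1.11 tilt [-7.e-04 -6.e-04 -1.e+00]
[([328.6, 36.7], 0.89), ([338.3, 180.7], 0.76), ([322.2, 104.3], 0.67), ([262.4, 145.2], 0.61)]
```

View pics/w1.png

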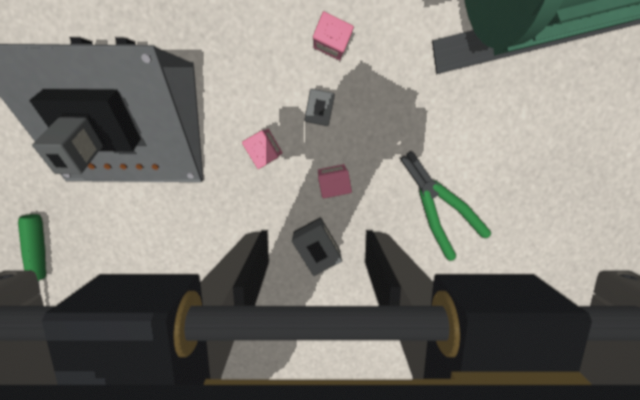

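Run:
```python
import cv2
a=cv2.imread('pics/w1.png')[75:140,290:350];cv2.imwrite('pics/w1c.png',cv2.resize(a,None,fx=9,fy=9,interpolation=cv2.INTER_CUBIC))
```

```text
(no output)
```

View pics/w1c.png

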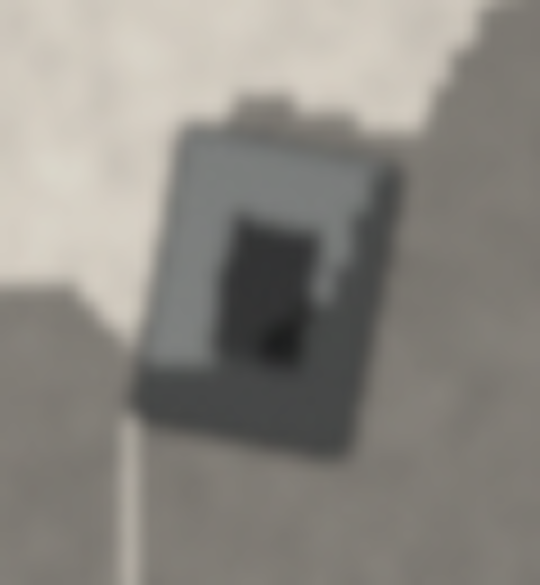

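apply_moves([
  [0.6, [-0.05, 0.003, -0.04], 0],
  [0.6, [-0.1, 0.006, -0.04], 0],
  [0.6, [-0.15, 0.009, -0.04], 0],
  [0.6, [-0.2, 0.012, -0.04], 0],
  [0.6, [-0.25, 0.015, -0.04], 0],
  [0.6, [-0.25, 0.015, -0.04], 0],
  [0.6, [-0.25, 0.015, -0.04], 0],
])

```text
t: 3.75
tcp_pos: [0.5007, -0.0593, 0.2601]
tcp_rot: [2.238, -2.204, 0.001]
contact_force: [-0.7, -0.3, -0.5]
gripper_width: 0.597
```

Run:
```python
from station import *
from h import *
o=sensors.get_obs();print(o['t'],o['tcp_pos'])
f=cams.grab_frame('wrist')
cv2.imwrite('pics/w2.png',f['image'][:,:,::-1])
np.save('w2.npy',f,allow_pickle=True)
cv2.imwrite('pics/w2c.png',cv2.resize(f['image'][0:260,200:460,::-1],None,fx=2.2,fy=2.2,interpolation=cv2.INTER_CUBIC))
for n in('old_relay_center','socket_hole0','socket'):print([(d['uv'],round(d['confidence'],2)) for d in finder.place_of(f,n)][:2])
```

```text
3.75 [ 0.50072642 -0.05928324  0.26012566]
[([320.5, 123.6], 0.73), ([498.9, 96.0], 0.35)]
[([316.5, 110.4], 0.76)]
[([319.7, 102.7], 0.66)]
```

View pics/w2c.png

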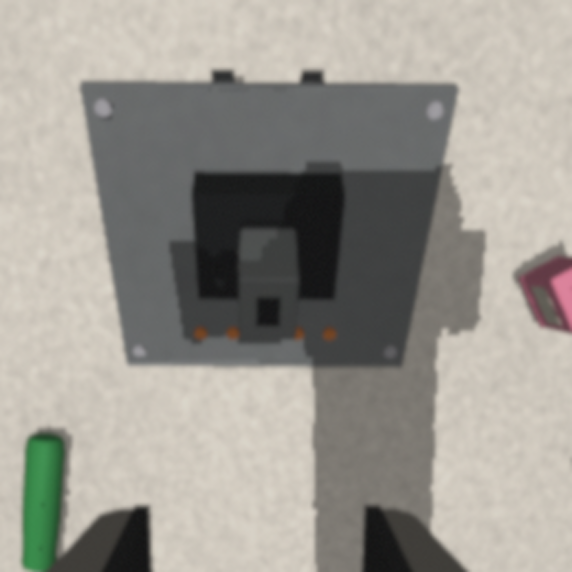

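Run:
```python
import cv2,numpy as np
a=cv2.imread('pics/w2.png')[25:175,225:420]
a=np.clip((a/255.)**.45*255*1.1,0,255).astype(np.uint8)
cv2.imwrite('pics/w2d.png',cv2.resize(a,None,fx=4,fy=4,interpolation=cv2.INTER_CUBIC))
```

```text
(no output)
```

View pics/w2d.png

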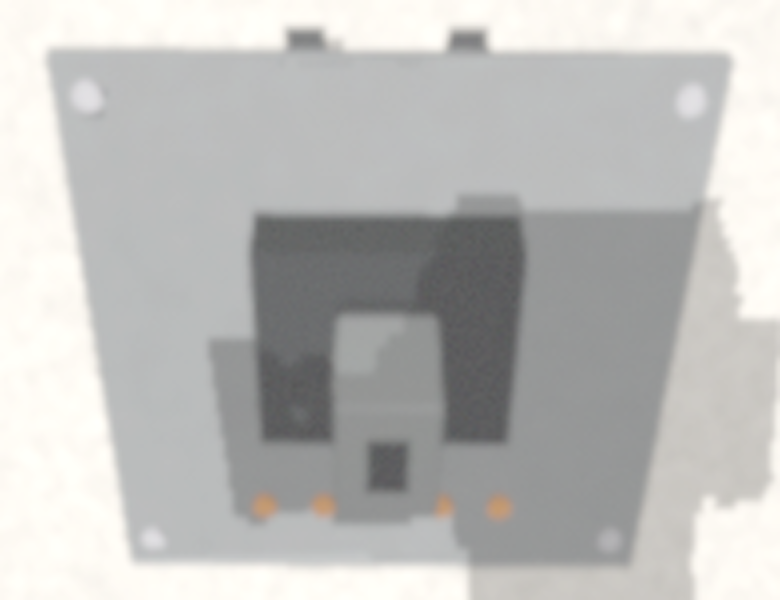

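```bash
cat > fit.py <<'E'
from h import *
from scipy.optimize import least_squares
def sockR(yaw,t): # columns x up slope,y level,z
    return Rn.from_euler('zy',[yaw,-t]).as_matrix()
if __name__=='__main__':
    f=np.load('w2.npy',allow_pickle=True).item()
    pts=[((31,38,24),(251,247)),((31,-38,24),(525,248)),((-31,38,24),(262,441)),((-31,-38,24),(508,443)),((31,38,0),(256,214)),((31,-38,0),(520,215)),
     ((18,14,76),(332,408)),((18,-14,76),(443,408)),((-18,14,76),(336,521)),((18,14,24),(335,313)),((18,-14,24),(438,313))]
    P=np.array([p[0] for p in pts])/1000;uv=np.array([p[1] for p in pts])/4+[225,25]
    w=lambda p:p[:3]+P@sockR(p[3],p[4]).T
    r=least_squares(lambda p:(proj(f,w(p))-uv).ravel(),[.586,-.057,.06,.01,.558])
    print(r.x.round(4),np.degrees(r.x[3:]),r.cost);print((proj(f,w(r.x))-uv).round(2).tolist())
    R=sockR(*r.x[3:]);print('hole',r.x[:3]+R@[0,0,.024],'oldc',r.x[:3]+R@[0,0,.05])
    r2=least_squares(lambda p:(proj(f,w(np.r_[p,.5585]))-uv).ravel(),[.586,-.057,.06,.01]);p=np.r_[r2.x,.5585]
    R=sockR(*p[3:]);print(p.round(4),r2.cost,'hole',p[:3]+R@[0,0,.024])
    print('plate back', [onz(f,(np.array(q)/4+[225,25]),.103).round(4) for q in((47,48),(733,56))])
    # spare
    f=np.load('w1.npy',allow_pickle=True).item()
    uv=np.array([(180,125),(405,160),(350,462),(133,405)])/9+[290,75]
    T=np.array([onz(f,u,.066) for u in uv]);print('spare top',T.round(4).tolist(),T.mean(0))
    for i in range(4): d=T[(i+1)%4]-T[i];print(np.linalg.norm(d).round(4),np.degrees(np.arctan2(d[1],d[0])).round(1))
E
python3 fit.py
python3 - <<'E'
from station import *
from h import *
from fit import sockR
for n in('side','top'):
    f=cams.grab_frame(n);cv2.imwrite(f'pics/{n}1.png',f['image'][:,:,::-1]);np.save(n+'1.npy',f,allow_pickle=True)
E
```

```text
[ 0.5895 -0.0642  0.0622  0.0127  0.5747] [ 0.72737899 32.92687412] 16.8863279014319
[[-0.58, 2.46], [0.46, 2.47], [0.04, 0.71], [0.01, 0.48], [-0.4, 0.17], [0.06, 0.15], [0.2, 0.05], [0.09, 0.17], [-0.19, -0.46], [0.56, -3.16], [-0.26, -3.07]]
hole [ 0.57643331 -0.06422848  0.08233828] oldc [ 0.56230054 -0.06422848  0.10416177]
[ 0.5889 -0.0642  0.063   0.0128  0.5585] 17.57904748570114 hole [ 0.5761771  -0.06421846  0.08338816]
plate back [array([0.6524, 0.0258, 0.103 ]), array([ 0.6532, -0.1528,  0.103 ])]
spare top [[0.6211, -0.2988, 0.066], [0.6176, -0.3257, 0.066], [0.5824, -0.3201, 0.066], [0.5887, -0.2934, 0.066]] [ 0.60246414 -0.30947119  0.066     ]
0.0271 -97.4
0.0357 170.9
0.0274 76.7
0.0328 -9.4
```

Run:
```python
from h import *
from fit import sockR
for n,c,s in(('side1',(305,165,400,270),6),('top1',(270,130,360,215),6)):
    f=np.load(n+'.npy',allow_pickle=True).item();im=f['image'][:,:,::-1]
    a=im[c[1]:c[3],c[0]:c[2]];a=np.clip((a/255.)**.5*255,0,255).astype(np.uint8);a=cv2.resize(a,None,fx=s,fy=s,interpolation=cv2.INTER_CUBIC)
    cv2.imwrite(f'pics/{n}z.png',a)
    p=[.5889,-.0642,.063,.0128,.5585];R=sockR(*p[3:])
    def box(hx,hy,z0,z1,col):
        C=np.array([(x,y,z) for z in(z0,z1) for x,y in((hx,hy),(hx,-hy),(-hx,-hy),(-hx,hy))])/1000
        q=((proj(f,p[:3]+C@R.T)-c[:2]+.5)*s).astype(int)
        for i in range(4):
            for u,v in((i,(i+1)%4),(4+i,4+(i+1)%4),(i,4+i)):cv2.line(a,tuple(map(int,q[u])),tuple(map(int,q[v])),col,1)
    box(31,38,0,24,(0,255,0));box(18,14,24,76,(0,0,255))
    cv2.imwrite(f'pics/{n}o.png',a)
```

```text
(no output)
```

View pics/side1o.png

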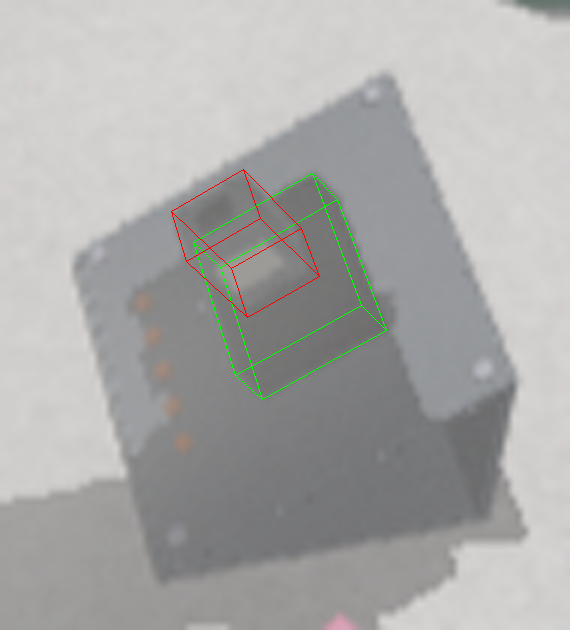

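View pics/top1o.png

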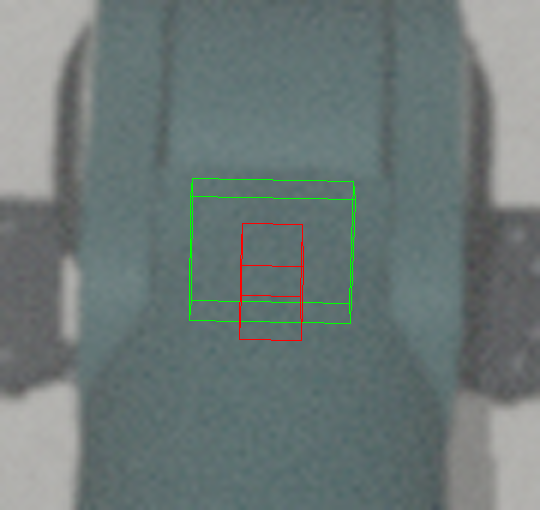

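```bash
cat > ov.py <<'E'
from h import *
from fit import sockR
def ov(f,im,c,s,p,out,g=.5):
    a=im[c[1]:c[3],c[0]:c[2]];a=np.clip((a/255.)**g*255,0,255).astype(np.uint8);a=cv2.resize(a,None,fx=s,fy=s,interpolation=cv2.INTER_CUBIC)
    b=a.copy();R=sockR(*p[3:])
    def box(hx,hy,z0,z1,col):
        C=np.array([(x,y,z) for z in(z0,z1) for x,y in((hx,hy),(hx,-hy),(-hx,-hy),(-hx,hy))])/1000
        q=((proj(f,p[:3]+C@R.T)-c[:2]+.5)*s).astype(int)
        for i in range(4):
            for u,v in((i,(i+1)%4),(4+i,4+(i+1)%4),(i,4+i)):cv2.line(a,tuple(map(int,q[u])),tuple(map(int,q[v])),col,1)
    box(31,38,0,24,(0,255,0));box(18,14,24,76,(0,0,255))
    cv2.imwrite(out,np.hstack([b,a]))
if __name__=='__main__':
    p=[.5889,-.0642,.063,.0128,.5585]
    for n,c,s in(('side',(305,170,395,265),4),('top',(280,140,350,205),5)):
        f=np.load(n+'1.npy',allow_pickle=True).item();ov(f,cv2.imread(f'pics/{n}0.png'),c,s,p,f'pics/{n}0o.png')
    f=np.load('w2.npy',allow_pickle=True).item();ov(f,cv2.imread('pics/w2.png'),(270,60,370,170),4,p,'pics/w2o.png')
E
python3 ov.py
```

```text
(no output)
```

View pics/side0o.png

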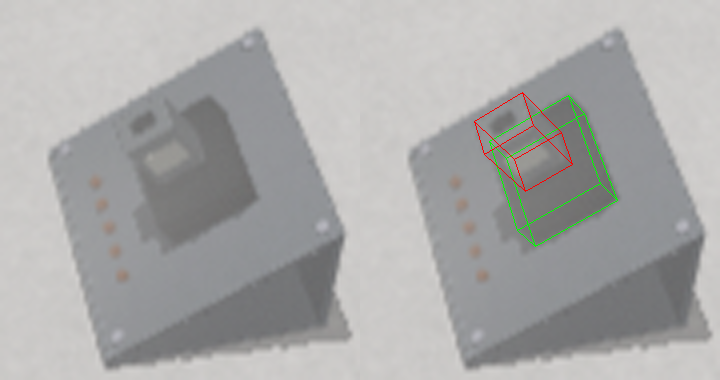

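View pics/top0o.png

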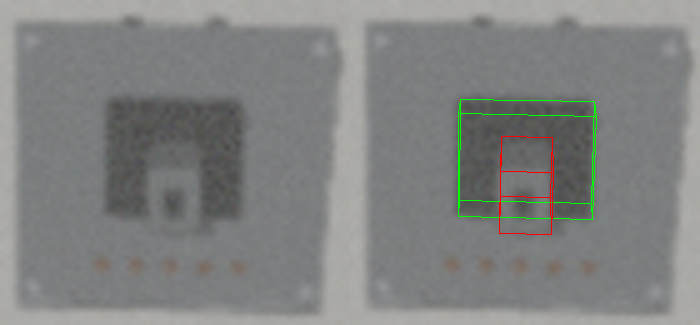

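View pics/w2o.png

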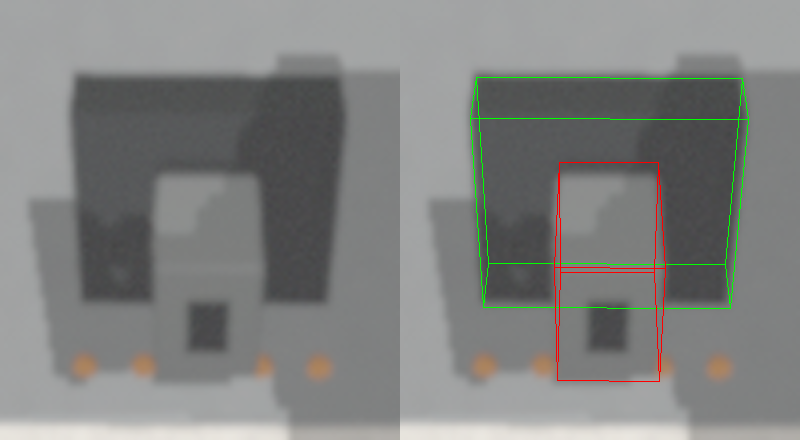

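Run:
```python
from fit import *
f=np.load('w2.npy',allow_pickle=True).item()
pts=[((31,38,24),(251,250)),((31,-38,24),(525,251)),((-31,38,24),(262,441)),((-31,-38,24),(508,443)),((31,38,0),(256,214)),((31,-38,0),(520,215)),
     ((18,14,76),(332,408)),((18,-14,76),(443,408)),((-18,14,76),(336,521)),((18,14,24),(335,313)),((18,-14,24),(438,313))]
P=np.array([p[0] for p in pts])/1000;uv=np.array([p[1] for p in pts])/4+[225,25]
for tilt in(.54,.5585,.575):
  def w(p):
    Q=P.copy();Q[6:,0]+=p[4];return p[:3]+Q@sockR(p[3],tilt).T
  wt=np.ones(11);wt[:2]=.4;wt[9:]=.6
  r=least_squares(lambda p:((proj(f,w(p))-uv)*wt[:,None]).ravel(),[.586,-.057,.06,.01,0])
  R=sockR(r.x[3],tilt);print(tilt,r.x.round(4),r.cost,'hole',r.x[:3]+R@[0,0,.024]);print((proj(f,w(r.x))-uv).round(1).tolist())
```

```text
0.54 [ 0.5898 -0.0643  0.0582  0.011  -0.0038] 0.9884902214870185 hole [ 0.57747826 -0.06426881  0.07883165]
[[-0.2, 0.5], [0.1, 0.6], [0.2, 0.2], [-0.2, 0.0], [0.0, -0.2], [-0.3, -0.1], [0.4, 0.3], [-0.1, 0.4], [-0.1, 0.1], [0.7, -1.2], [-0.5, -1.0]]
0.5585 [ 0.59   -0.0643  0.0584  0.0114 -0.0028] 1.8377279775813258 hole [ 0.57729421 -0.06427184  0.07878839]
[[-0.2, 0.9], [0.1, 1.0], [0.2, 0.1], [-0.2, -0.1], [-0.0, -0.2], [-0.3, -0.1], [0.4, 0.5], [-0.1, 0.7], [-0.1, -0.1], [0.7, -1.7], [-0.5, -1.6]]
0.575 [ 0.5902 -0.0643  0.0586  0.0117 -0.0018] 2.9851606745348858 hole [ 0.57713434 -0.0642748   0.07875274]
[[-0.2, 1.3], [0.2, 1.4], [0.3, -0.1], [-0.3, -0.2], [-0.1, -0.1], [-0.2, -0.1], [0.4, 0.7], [-0.1, 0.9], [-0.1, -0.2], [0.7, -2.2], [-0.4, -2.1]]
```

Run:
```python
from station import *
from h import *
o=sensors.get_obs();go(o,[.5575,-.0643,.091],90.65)
```

```text
shift [ 0.0069 -0.0566  0.1688] xaxis now -89.09, turn about tool z 0.0045 rad j7 -1.55 tilt [-2.e-04 -1.e-04 -1.e+00]
```

apply_moves([
  [0.6, [0.007, -0.03, 0.03], 0.005],
  [0.6, [0.007, -0.057, 0.07], 0.005],
  [0.6, [0.007, -0.057, 0.11], 0.005],
  [0.6, [0.007, -0.057, 0.14], 0.005],
  [0.6, [0.007, -0.057, 0.169], 0.005],
  [0.6, [0.007, -0.057, 0.169], 0.005],
  [0.2, [0.007, -0.057, 0.169], 0.005],
  [0.2, [0.007, -0.057, 0.169], 0.005],
  [0.2, [0.007, -0.057, 0.169], 0.005],
  [0.2, [0.007, -0.057, 0.169], 0.005],
], newtons=20)

```text
t: 5.3
tcp_pos: [0.5587, -0.0634, 0.092]
tcp_rot: [-2.235, 2.207, -0.003]
contact_force: [-0.3, -0.5, 4.5]
gripper_width: 0.299
```

Run:
```python
from station import *
from h import *
o=sensors.get_obs();print(o['tcp_pos'],o['gripper_width'],o['contact_force']);go(o,[.55,0,.2],90.65)
f=cams.grab_frame('wrist')
cv2.imwrite('pics/w3.png',f['image'][:,:,::-1])
```

```text
[ 0.55868758 -0.06341263  0.09201623] 0.29940891858397867 [-0.30781516 -0.5066746   4.50763711]
shift [-0.0635  0.0077 -0.108 ] xaxis now -89.28, turn about tool z 0.0013 rad j7 -1.62 tilt [ 1.8e-03 -4.0e-04 -1.0e+00]
```

View pics/w3.png

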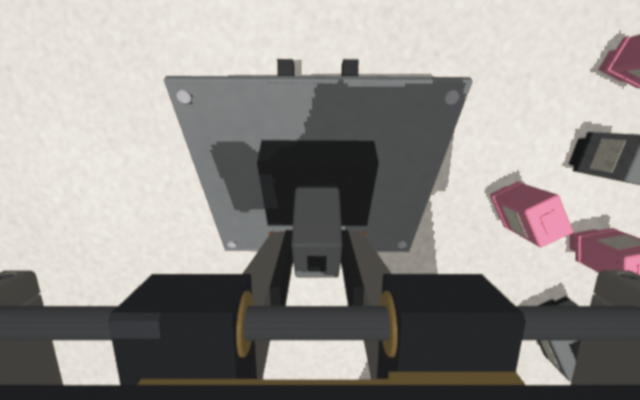

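apply_moves([
  [0.2, [0, 0.0026, -0.0042], 0],
  [0.2, [0, 0.0053, -0.0085], 0],
  [0.2, [0, 0.0079, -0.0127], 0],
  [0.2, [0, 0.0106, -0.017], 0],
  [0.2, [0, 0.0132, -0.0212], 0],
  [0.2, [0, 0.0159, -0.0254], 0],
  [0.2, [0, 0.0212, -0.034], 0],
  [0.2, [0, 0.0265, -0.0424], 0],
  [0.2, [0, 0.0265, -0.0424], 0],
])

```text
t: 6.48
tcp_pos: [0.5317, -0.0637, 0.1344]
tcp_rot: [-2.235, 2.207, -0.002]
contact_force: [0.4, -0.2, -0.8]
gripper_width: 0.298
```

Run:
```python
from station import *
from h import *
o=sensors.get_obs();print(o['tcp_pos'],o['gripper_width'],o['contact_force'])
f=cams.grab_frame('wrist');cv2.imwrite('pics/w4.png',f['image'][:,:,::-1]);np.save('w4.npy',f,allow_pickle=True)
g=cams.grab_frame('side');cv2.imwrite('pics/side4.png',cv2.resize(g['image'][130:290,260:420,::-1],None,fx=3.6,fy=3.6))
```

```text
[ 0.53165933 -0.06366874  0.13436048] 0.29847176257285063 [ 0.4146186  -0.16254513 -0.79687666]
```

View pics/w4.png

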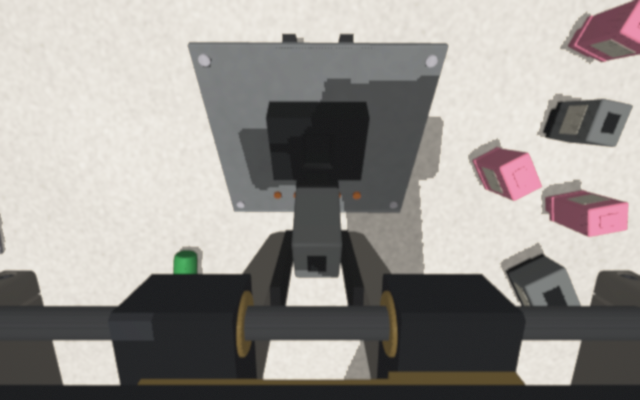

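View pics/side4.png

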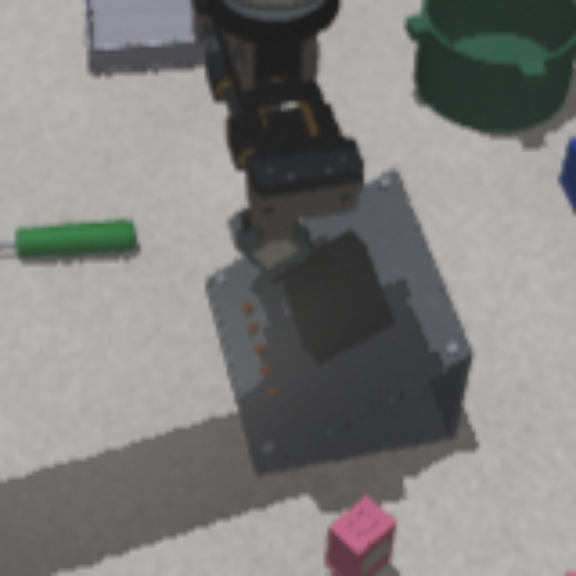

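Run:
```python
from station import *
from h import *
o=sensors.get_obs();go(o,[.46,.353,.17],86.5)
```

```text
shift [-0.4175  0.0662 -0.0365] xaxis now -89.27, turn about tool z 0.0737 rad j7 -1.59 tilt [ 5.e-04 -2.e-04 -1.e+00]
```

apply_moves([
  [0.2, [-0.03, 0.007, -0.02], 0],
  [0.2, [-0.08, 0.015, -0.036], 0.03],
  [0.2, [-0.13, 0.024, -0.036], 0.074],
  [0.2, [-0.18, 0.032, -0.036], 0.074],
  [0.2, [-0.23, 0.04, -0.036], 0.074],
  [0.2, [-0.28, 0.048, -0.036], 0.074],
  [0.2, [-0.33, 0.055, -0.036], 0.074],
  [0.2, [-0.38, 0.062, -0.036], 0.074],
  [0.2, [-0.418, 0.066, -0.036], 0.074],
  [0.2, [-0.418, 0.066, -0.036], 0.074],
  [0.2, [-0.418, 0.066, -0.036], 0.074],
])

```text
t: 7.95
tcp_pos: [0.4603, 0.3526, 0.1687]
tcp_rot: [2.151, -2.288, 0.001]
contact_force: [1.1, -0.3, -0.7]
gripper_width: 0.3
```

Run:
```python
from station import *
from h import *
o=sensors.get_obs();print(o['tcp_pos'],o['gripper_width'],o['contact_force'])
f=cams.grab_frame('wrist');cv2.imwrite('pics/w5.png',f['image'][:,:,::-1]);np.save('w5.npy',f,allow_pickle=True)
```

```text
[0.46025887 0.3525789  0.16874093] 0.3000822734912902 [ 1.09264034 -0.31515055 -0.74194379]
```

View pics/w5.png

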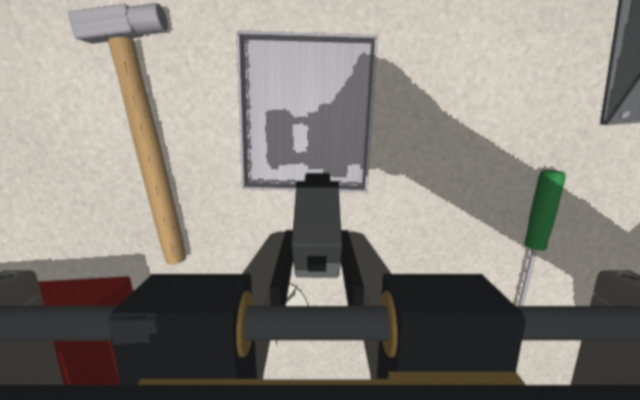

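Run:
```python
from station import *
from h import *
f=np.load('w5.npy',allow_pickle=True).item()
T=np.array([onz(f,u,.03) for u in((238,33),(376,37),(366,190),(243,188))]);c=T.mean(0);print(T.round(4).tolist(),c)
for i in range(4): d=T[(i+1)%4]-T[i];print(np.linalg.norm(d).round(4),np.degrees(np.arctan2(d[1],d[0])).round(1))
yaw=np.radians(-3.2);ex=np.array([np.cos(yaw),np.sin(yaw),0])
o=sensors.get_obs()
# pivot height .058 -> tcp .039; start with pivot 45mm inside of inner wall (77)
for d in(.077-.045,.077-.018): 
    t=c+ex*d;t[2]=.039;print(t);go(o,t,86.8)
```

```text
[[0.617, 0.4202, 0.03], [0.605, 0.2846, 0.03], [0.4506, 0.298, 0.03], [0.4614, 0.4341, 0.03]] [0.53350931 0.35920265 0.03      ]
0.1361 -95.1
0.155 175.0
0.1365 85.5
0.1562 -5.1
[0.56545941 0.35741637 0.039     ]
shift [-0.0121 -0.1043  0.1299] xaxis now -93.60, turn about tool z -0.0071 rad j7 -2.50 tilt [-3.0e-04 -1.3e-03 -1.0e+00]
[0.59241731 0.35590919 0.039     ]
shift [-0.0123 -0.1313  0.1299] xaxis now -93.60, turn about tool z -0.0071 rad j7 -2.50 tilt [-3.0e-04 -1.3e-03 -1.0e+00]
```

Run:
```python
from station import *
from h import *
c=np.array([.5325,.357,0]);yaw=np.radians(-5);ex=np.array([np.cos(yaw),np.sin(yaw),0])
o=sensors.get_obs()
for d in(.077-.048,.077-.018): 
    t=c+ex*d;t[2]=.039;print(t);go(o,t,85)
```

```text
[0.56138965 0.35447248 0.039     ]
shift [-0.0089 -0.1005  0.1299] xaxis now -93.60, turn about tool z 0.0243 rad j7 -2.50 tilt [-3.0e-04 -1.3e-03 -1.0e+00]
[0.59127549 0.35185781 0.039     ]
shift [-0.0082 -0.1304  0.1299] xaxis now -93.60, turn about tool z 0.0243 rad j7 -2.50 tilt [-3.0e-04 -1.3e-03 -1.0e+00]
```

apply_moves([
  [0.2, [-0.004, -0.045, 0.02], 0.024],
  [0.2, [-0.009, -0.09, 0.04], 0.024],
  [0.2, [-0.009, -0.1, 0.075], 0.024],
  [0.2, [-0.009, -0.1, 0.105], 0.024],
  [0.2, [-0.009, -0.1, 0.12], 0.024],
  [0.2, [-0.009, -0.1, 0.13], 0.024],
  [0.2, [-0.009, -0.1, 0.13], 0.024],
], newtons=10)

```text
t: 8.88
tcp_pos: [0.5606, 0.3562, 0.0395]
tcp_rot: [2.124, -2.314, 0.0]
contact_force: [0.6, 0.7, -1.6]
gripper_width: 0.303
```

apply_moves([
  [0.2, [0, -0.005, 0], 0],
  [0.2, [0, -0.01, 0], 0],
  [0.2, [0, -0.015, 0], 0],
  [0.2, [0, -0.015, 0], 0],
])

```text
t: 9.38
tcp_pos: [0.5757, 0.3553, 0.0395]
tcp_rot: [-2.124, 2.314, 0.0]
contact_force: [-0.9, 0.1, -1.2]
gripper_width: 0.302
```

Run:
```python
from station import *
from h import *
g=cams.grab_frame('wrist');cv2.imwrite('pics/w6.png',g['image'][:,:,::-1])
g=cams.grab_frame('side');cv2.imwrite('pics/side6.png',cv2.resize(g['image'][70:190,240:380,::-1],None,fx=4.5,fy=4.5))
```

```text
(no output)
```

View pics/w6.png

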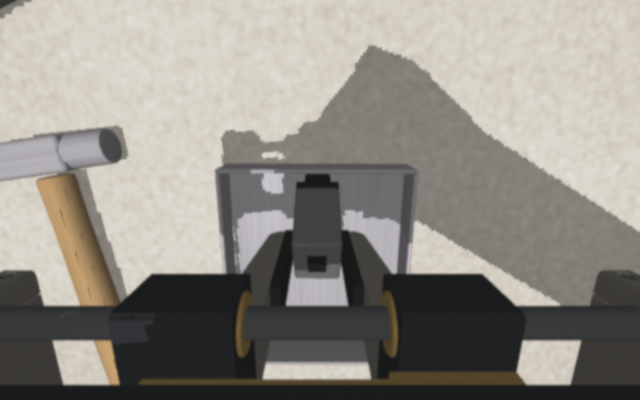

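View pics/side6.png

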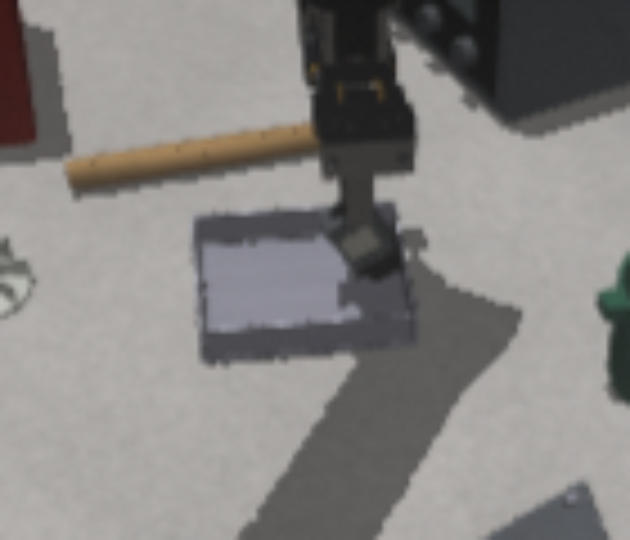

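apply_moves([
  [0.2, [0, -0.003, 0], 0],
  [0.2, [0, -0.006, 0], 0],
  [0.2, [0, -0.009, 0], 0],
  [0.2, [0, -0.012, 0], 0],
  [0.2, [0, -0.012, 0], 0],
])

```text
t: 10.1
tcp_pos: [0.5878, 0.3541, 0.0393]
tcp_rot: [-2.124, 2.314, -0.0]
contact_force: [-0.8, 0.3, -0.5]
gripper_width: 0.297
```

Run:
```python
from station import *
from h import *
g=cams.grab_frame('wrist');cv2.imwrite('pics/w7.png',g['image'][100:400,160:480,::-1])
```

```text
(no output)
```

View pics/w7.png

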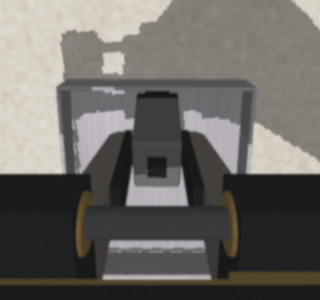

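apply_moves([
  [0.2, [0, -0.003, 0], 0],
  [0.2, [0, -0.006, 0], 0],
  [0.2, [0, -0.008, 0], 0],
  [0.2, [0, -0.008, 0], 0],
])

```text
t: 10.65
tcp_pos: [0.5957, 0.3534, 0.0393]
tcp_rot: [-2.124, 2.314, -0.0]
contact_force: [0.2, 0.4, -0.2]
gripper_width: 0.302
```

Run:
```python
from station import *
from h import *
g=cams.grab_frame('wrist');cv2.imwrite('pics/w8.png',cv2.resize(g['image'][160:300,240:400,::-1],None,fx=4,fy=4))
```

```text
(no output)
```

View pics/w8.png

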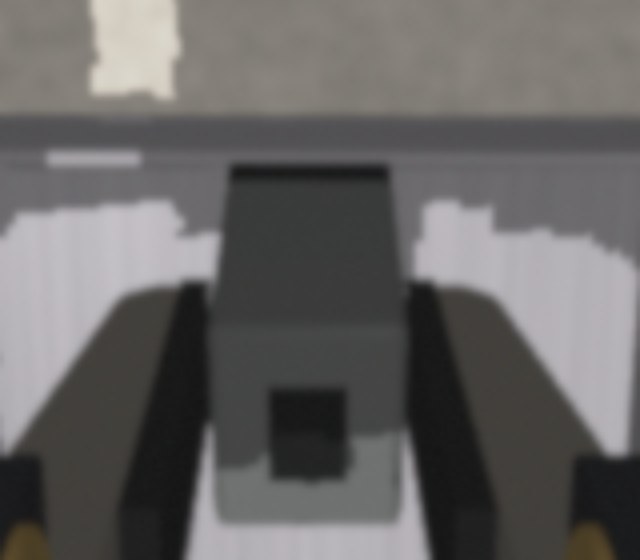

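```bash
cat > tilt.py <<'E'
from h import *
from scipy.optimize import least_squares
def fit_tilt(f,o,uv,P):
    R0=Rn.from_rotvec(o['tcp_rot']).as_matrix()
    # relay x axis = -tool y , y = -tool x, z = -tool z ; tilt ccw about pivot
    B=np.c_[-R0[:,1],-R0[:,0],-R0[:,2]]
    g=o['tcp_pos']-R0[:,2]*.0187
    def w(p):
        A=Rn.from_euler('y',-p[0]).as_matrix()
        return g+((P-np.array([p[3],p[1],p[2]]))@A.T)@B.T
    # pivot located at relay coordinates (p3,p1,p2) above foot underside
    r=least_squares(lambda p:(proj(f,w(p))-uv).ravel(),[.2,0,.05,0])
    return r,(proj(f,w(r.x))-uv)
E
python3 - <<'E'
from station import *
from tilt import *
o=sensors.get_obs();f=cams.grab_frame('wrist')
P=np.array([(18,14,66),(18,-14,66),(-18,14,66),(-18,-14,66),(18,14,14),(18,-14,14),(13,9,0),(13,-9,0)])/1000
uv=np.array([(212,325),(405,325),(220,522),(397,522),(230,183),(388,183),(232,165),(388,165)])/4+[240,160]
r,e=fit_tilt(f,o,uv[:6],P[:6]);print(r.x,np.degrees(r.x[0]),r.cost,e.round(1).tolist())
E
```

```text
[0.14291032 0.00014495 0.05337722 0.01453883] 8.188158334073151 0.9436960823602956 [[0.4, -0.1], [-0.2, -0.1], [0.1, 0.3], [0.1, 0.3], [0.6, -0.2], [-1.0, -0.2]]
```

Run:
```python
from station import *
from tilt import *
o=sensors.get_obs();f=cams.grab_frame('wrist')
P=np.array([(18,14,66),(18,-14,66),(-18,14,66),(-18,-14,66),(18,14,14),(18,-14,14),(13,9,0),(13,-9,0)])/1000
uv=np.array([(212,325),(405,325),(220,522),(397,522),(230,183),(388,183),(232,165),(388,165)])/4+[240,160]
print(o['tcp_pos'])
# free 5dof camera-independent PnP
rv=cv2.solvePnP(P[:6],uv[:6],K(f),None,flags=cv2.SOLVEPNP_ITERATIVE)
Rm=cv2.Rodrigues(rv[1])[0];Rw=f['R'].T@Rm;tw=f['R'].T@(rv[2].ravel()-f['t']);print('axis z',Rw[:,2].round(3),'foot',tw.round(4),'cov',(tw+Rw[:,2]*.04).round(4))
R0=Rn.from_rotvec(o['tcp_rot']).as_matrix();print('cam in tool',R0.T@(-f['R'].T@f['t']-o['tcp_pos']))
# project grasp point & TCP into picture
print(proj(f,[o['tcp_pos'],o['tcp_pos']-R0[:,2]*.0187]))
```

```text
[0.59549976 0.35337571 0.03927579]
axis z [-0.142  0.017  0.99 ] foot [0.5887 0.3536 0.0031] cov [0.583  0.3542 0.0427]
cam in tool [-0.00041035 -0.07210537 -0.20715978]
[[316.87759245 225.95584799]
 [316.93749119 235.75970941]]
```

apply_moves([
  [0.2, [0, -0.003, 0], 0],
  [0.2, [0, -0.005, 0], 0],
  [0.2, [0, -0.005, 0], 0],
  [0.33, [0, -0.005, 0], 0],
  [0.4, [0, -0.005, 0], 0],
  [0.5, [0, -0.005, 0], 0],
  [0.5, [0, -0.005, 0], 0],
])

```text
t: 11.68
tcp_pos: [0.6004, 0.353, 0.0394]
tcp_rot: [-2.125, 2.314, -0.0]
contact_force: [-1.2, -0.4, -0.1]
gripper_width: 0.494
```

Run:
```python
from station import *
from h import *
g=cams.grab_frame('wrist');cv2.imwrite('pics/w9.png',cv2.resize(g['image'][160:300,240:400,::-1],None,fx=4,fy=4))
```

```text
(no output)
```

View pics/w9.png

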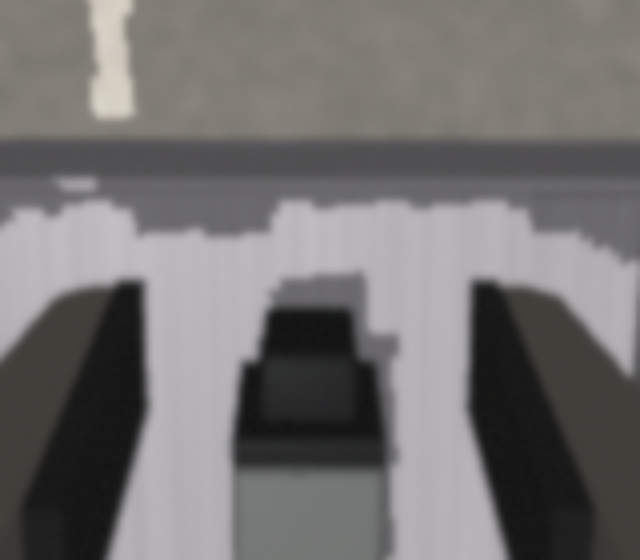

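apply_moves([
  [0.6, [0, 0, -0.04], 0],
  [0.7, [0, 0.03, -0.09], 0],
  [0.7, [0, 0.06, -0.12], 0],
  [0.7, [0, 0.09, -0.12], 0],
  [0.7, [0, 0.09, -0.12], 0],
])

```text
t: 12.35
tcp_pos: [0.5087, 0.3618, 0.1604]
tcp_rot: [-2.128, 2.31, 0.0]
contact_force: [-0.5, -0.2, 0.5]
gripper_width: 0.706
```

Run:
```python
from station import *
from h import *
g=cams.grab_frame('wrist');cv2.imwrite('pics/w10.png',g['image'][:,:,::-1]);np.save('w10.npy',g,allow_pickle=True)
cv2.imwrite('pics/w10c.png',cv2.resize(g['image'][40:220,200:420,::-1],None,fx=3.5,fy=3.5))
```

```text
(no output)
```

View pics/w10c.png

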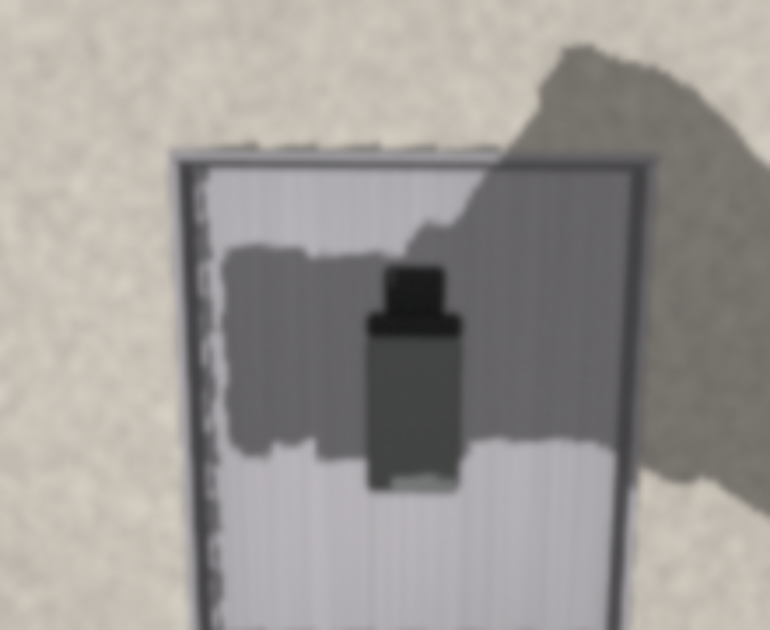

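Run:
```python
from station import *
from h import *
f=np.load('w10.npy',allow_pickle=True).item()
for n,u,z in(('cov foot end',(414,313),.039),('cov foot end2',(414,337),.039),('cover top end',(414,490),.039),('foot tip top',(414,266),.034),('foot tip',(414,266),.016),('wall inner',(414,167),.03),('L',(367,420),.039),('R',(462,420),.039),('topL',(368,490),.039),('topR',(460,490),.039)):
    print(n,onz(f,np.array(u)/3.5+[200,40],z).round(4))
print('cam',-f['R'].T@f['t'])
```

```text
cov foot end [0.5687 0.3553 0.039 ]
cov foot end2 [0.562  0.3558 0.039 ]
cover top end [0.5172 0.3595 0.039 ]
foot tip top [0.5817 0.3542 0.034 ]
foot tip [0.5818 0.3541 0.016 ]
wall inner [0.609 0.352 0.03 ]
L [0.5392 0.3716 0.039 ]
R [0.5369 0.3437 0.039 ]
topL [0.5183 0.3732 0.039 ]
topR [0.516  0.3458 0.039 ]
cam [0.58053223 0.35619727 0.36757109]
```

Run:
```python
from station import *
from h import *
o=sensors.get_obs();go(o,[.5272,.3587,.009],85.2)
```

```text
shift [ 0.0009 -0.0168  0.1509] xaxis now -94.81, turn about tool z -0.0001 rad j7 -2.49 tilt [ 9.e-04  1.e-04 -1.e+00]
```

apply_moves([
  [0.6, [0.001, -0.017, 0.04], 0],
  [0.6, [0.001, -0.017, 0.08], 0],
  [0.6, [0.001, -0.017, 0.115], 0],
  [0.6, [0.001, -0.017, 0.14], 0],
  [0.6, [0.001, -0.017, 0.151], 0],
  [0.6, [0.001, -0.017, 0.151], 0],
  [0.3, [0.001, -0.017, 0.151], 0],
  [0.2, [0.001, -0.017, 0.151], 0],
  [0.2, [0.001, -0.017, 0.151], 0],
  [0.2, [0.001, -0.017, 0.151], 0],
  [0.2, [0.001, -0.017, 0.131], 0],
  [0.2, [0.001, -0.017, 0.111], 0],
  [0.2, [0.001, -0.017, 0.081], 0],
  [0.2, [0.001, -0.017, 0.081], 0],
], newtons=4)

```text
t: 14.15
tcp_pos: [0.5296, 0.36, 0.0826]
tcp_rot: [-2.12, 2.309, -0.002]
contact_force: [-0.2, -0.2, -0.6]
gripper_width: 0.198
```

Run:
```python
from station import *
from h import *
g=cams.grab_frame('wrist');cv2.imwrite('pics/w11.png',g['image'][:,:,::-1]);np.save('w11.npy',g,allow_pickle=True)
cv2.imwrite('pics/w11c.png',cv2.resize(g['image'][140:320,220:420,::-1],None,fx=3.5,fy=3.5))
g=cams.grab_frame('side');cv2.imwrite('pics/side11.png',cv2.resize(g['image'][70:190,240:380,::-1],None,fx=4.5,fy=4.5))
```

```text
(no output)
```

View pics/w11c.png

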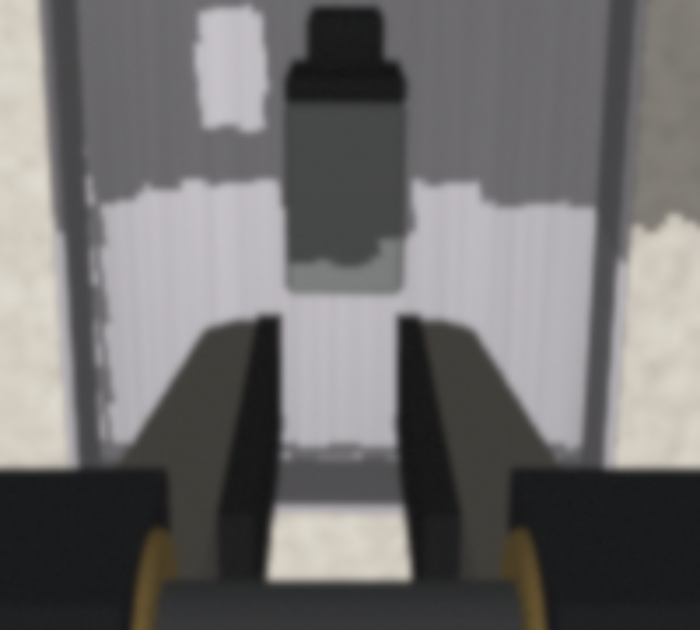

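View pics/side11.png

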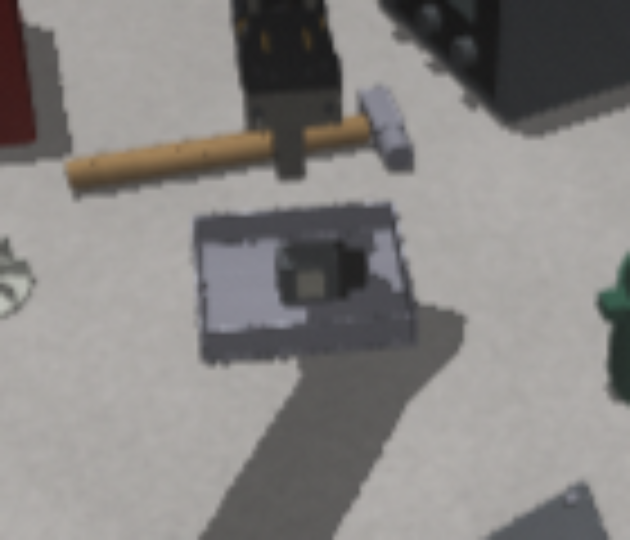

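Run:
```python
from station import *
from h import *
f=np.load('w11.npy',allow_pickle=True).item()
for n,u,z in(('cov foot end',(345,62),.039),('foot tip top',(345,8),.034),('L',(285,200),.039),('R',(407,200),.039),('topL',(287,293),.039),('topR',(403,293),.039)):
    print(n,onz(f,np.array(u)/3.5+[220,140],z).round(4))
o=sensors.get_obs();print(o['tcp_pos'])
```

```text
cov foot end [0.571  0.3552 0.039 ]
foot tip top [0.5825 0.3542 0.034 ]
L [0.5404 0.3717 0.039 ]
R [0.538  0.3436 0.039 ]
topL [0.5178 0.3735 0.039 ]
topR [0.5155 0.3461 0.039 ]
[0.52785116 0.35833547 0.07931988]
```

Run:
```python
from station import *
from h import *
o=sensors.get_obs();print(o['tcp_pos']);go(o,[.5260,.3590,.009],85.2)
```

```text
[0.52785116 0.35833547 0.07931988]
shift [-0.0005  0.002   0.0703] xaxis now -94.89, turn about tool z -0.0016 rad j7 -2.50 tilt [ 1.2e-03  6.0e-04 -1.0e+00]
```

apply_moves([
  [0.6, [0, 0.002, 0], 0],
  [0.6, [0, 0.002, 0.0], 0],
  [0.6, [0, 0.002, 0.02], 0],
  [0.6, [0, 0.002, 0.04], 0],
  [0.6, [0, 0.002, 0.06], 0],
  [0.6, [0, 0.002, 0.071], 0],
  [0.6, [0, 0.002, 0.071], 0],
  [0.2, [0, 0.002, 0.071], 0],
  [0.2, [0, 0.002, 0.071], 0],
  [0.2, [0, 0.002, 0.071], 0],
  [0.2, [0, 0.002, 0.071], 0],
  [0.2, [0, 0.002, 0.071], 0],
], newtons=25)

```text
t: 15.75
tcp_pos: [0.5256, 0.3584, 0.0075]
tcp_rot: [-2.125, 2.314, -0.0]
contact_force: [-0.2, -0.6, 0.3]
gripper_width: 0.201
```

apply_moves([
  [0.2, [0, 0, -0.02], 0],
  [0.2, [0, 0, -0.045], 0],
  [0.2, [0, 0, -0.045], 0],
  [0.2, [0, 0, -0.045], 0],
])

```text
t: 16.25
tcp_pos: [0.5255, 0.3582, 0.0525]
tcp_rot: [-2.125, 2.314, -0.0]
contact_force: [-0.3, 0.4, 0.3]
gripper_width: 0.196
```

```bash
cat > snap.py <<'E'
import sys
from station import *
from h import *
n=sys.argv[1]
g=cams.grab_frame('wrist');np.save(n+'.npy',g,allow_pickle=True)
cv2.imwrite(f'pics/{n}.png',cv2.resize(g['image'][140:320,220:420,::-1],None,fx=3,fy=3))
o=sensors.get_obs();print(o['t'],o['tcp_pos'],o['gripper_width'],o['contact_force'])
E
python3 snap.py w12
```

```text
16.3 [0.52517562 0.35797401 0.05193342] 0.1983719403187434 [ 0.11969713  0.03267742 -0.27164629]
```

View pics/w12.png

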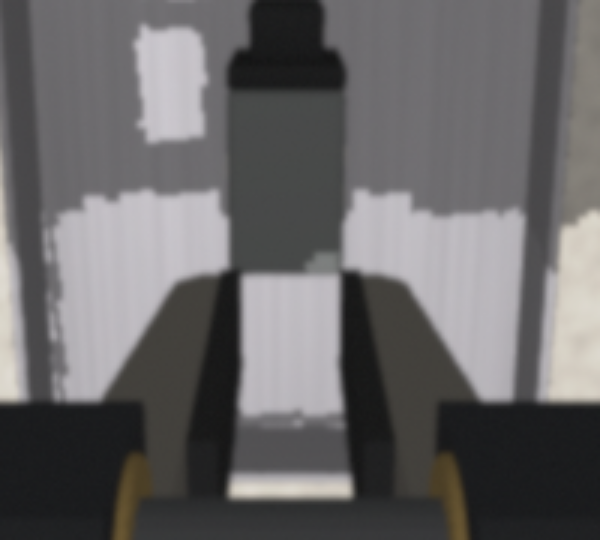

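Run:
```python
from station import *
from h import *
o=sensors.get_obs();f=cams.grab_frame('wrist');g=cams.grab_frame('side')
R0=Rn.from_rotvec(o['tcp_rot']).as_matrix()
for q in((.009,-.01,0),(.009,-.01,-.019),(.009,.0,0),(.009,.01,0)):
    print(q,((proj(f,o['tcp_pos']+R0@q)[0]-[220,140])*3).round())
c=(250,60,370,180)
yaw=np.radians(-5);ex=np.array([np.cos(yaw),np.sin(yaw),0]);ey=np.array([-ex[1],ex[0],0])
def draw(fr,c,s,x0,out):
    a=cv2.resize(fr['image'][c[1]:c[3],c[0]:c[2],::-1],None,fx=s,fy=s,interpolation=cv2.INTER_CUBIC);b=a.copy()
    for (u0,u1,h,z0,z1,col) in((0,.052,.014,.003,.039,(0,0,255)),(.052,.066,.009,.008,.034,(0,255,0))):
        C=np.array([np.array([x0,.3595,0])+ex*u+ey*v+[0,0,z] for z in(z0,z1) for u,v in((u0,-h),(u1,-h),(u1,h),(u0,h))])
        q=((proj(fr,C)-c[:2]+.5)*s).astype(int)
        for i in range(4):
            for m,n in((i,(i+1)%4),(4+i,4+(i+1)%4),(i,4+i)):cv2.line(a,tuple(map(int,q[m])),tuple(map(int,q[n])),col,1)
    # tcp
    p=((proj(fr,[o['tcp_pos'],o['tcp_pos']-R0[:,2]*.0187])-c[:2]+.5)*s).astype(int)
    for k in p: cv2.circle(a,tuple(map(int,k)),3,(255,0,0),-1)
    cv2.imwrite(out,np.hstack([b,a]))
draw(g,c,3.3,.517,'pics/side12o.png')
draw(f,(220,80,420,320),2,.517,'pics/w12o.png')
```

```text
(0.009, -0.01, 0) [331. 216.]
(0.009, -0.01, -0.019) [334. 242.]
(0.009, 0.0, 0) [330. 258.]
(0.009, 0.01, 0) [330. 299.]
```

View pics/side12o.png

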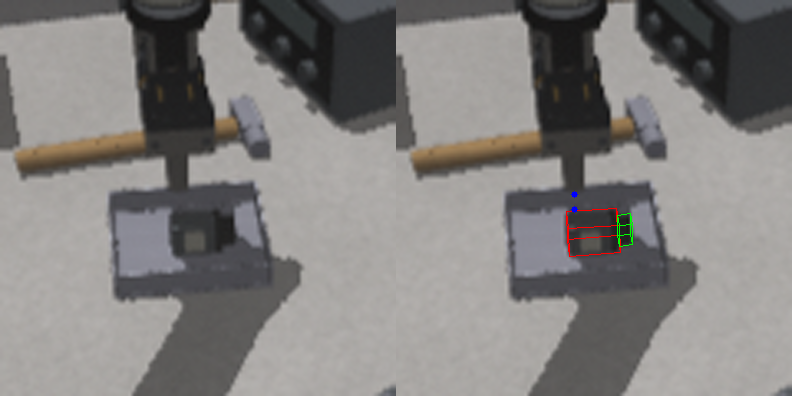

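View pics/w12o.png

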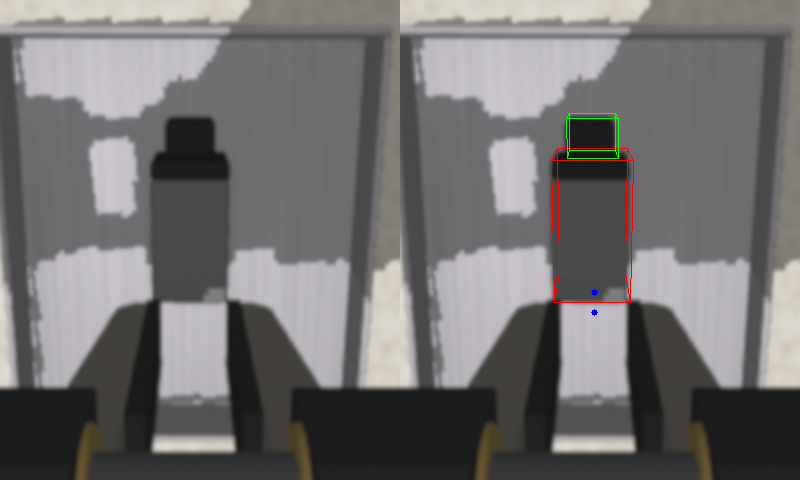

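Run:
```python
from station import *
from h import *
g=cams.grab_frame('side')
print(proj(g,[[.5279,.358,.0793],[.5279,.358,.098],[.5279,.358,.105],[.5279,.358,.11]]))
g=cams.grab_frame('side');im=g['image'][95:150,280:340,::-1];im=np.clip((im/255.)**.5*255,0,255).astype(np.uint8)
cv2.imwrite('pics/side13.png',cv2.resize(im,None,fx=9,fy=9,interpolation=cv2.INTER_NEAREST));o=sensors.get_obs();print((proj(g,[o['tcp_pos']])-[280,95])*9)
```

```text
[[304.15894792 116.24478009]
 [303.91510292 111.49493503]
 [303.82238846 109.68895447]
 [303.75567603 108.3894662 ]]
[[213.09128412 253.59525388]]
```

View pics/side13.png

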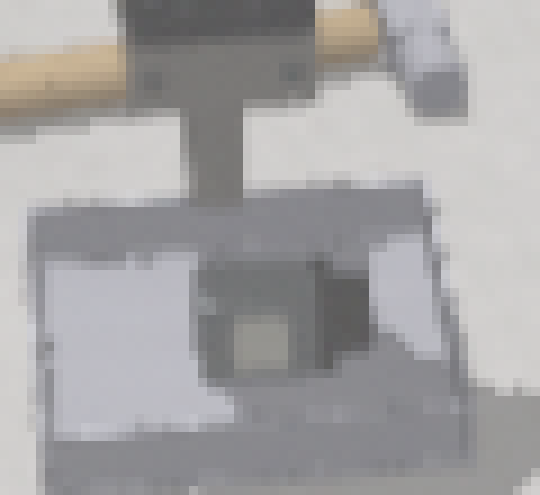

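Run:
```python
from station import *
from h import *
o=sensors.get_obs();f=cams.grab_frame('wrist');g=cams.grab_frame('side')
R0=Rn.from_rotvec(o['tcp_rot']).as_matrix();print(o['tcp_pos'])
for d in(0,-.01,-.02,-.03,-.04,-.05):
    A=[(.009,-.01,d),(-.009,-.01,d),(.027,-.01,d),(.009,0,d)]
    print(d,'wrist',proj(f,o['tcp_pos']+np.array(A)@R0.T).round(1).tolist(),'side',proj(g,o['tcp_pos']+np.array([(.02,-.01,d),(.02,.01,d)])@R0.T).round(1).tolist())
a=f['image'][200:320,240:400,::-1];a=np.clip((a/255.)**.5*255,0,255).astype(np.uint8);cv2.imwrite('pics/w13.png',cv2.resize(a,None,fx=4.5,fy=4.5,interpolation=cv2.INTER_CUBIC))
```

```text
[0.52510046 0.35813266 0.05157326]
0 wrist [[330.1, 212.0], [303.6, 212.0], [356.7, 212.0], [330.0, 226.0]] side [[307.2, 126.7], [301.2, 127.1]]
-0.01 wrist [[330.8, 216.4], [303.0, 216.4], [358.6, 216.4], [330.6, 231.0]] side [[307.1, 124.2], [301.0, 124.7]]
-0.02 wrist [[331.5, 221.3], [302.3, 221.3], [360.7, 221.3], [331.3, 236.5]] side [[307.0, 121.7], [300.9, 122.2]]
-0.03 wrist [[332.3, 226.7], [301.6, 226.7], [363.0, 226.6], [332.1, 242.6]] side [[306.9, 119.2], [300.7, 119.7]]
-0.04 wrist [[333.2, 232.6], [300.8, 232.6], [365.5, 232.6], [332.9, 249.3]] side [[306.8, 116.7], [300.6, 117.2]]
-0.05 wrist [[334.1, 239.3], [299.9, 239.3], [368.4, 239.3], [333.9, 256.8]] side [[306.7, 114.1], [300.4, 114.6]]
```

View pics/w13.png

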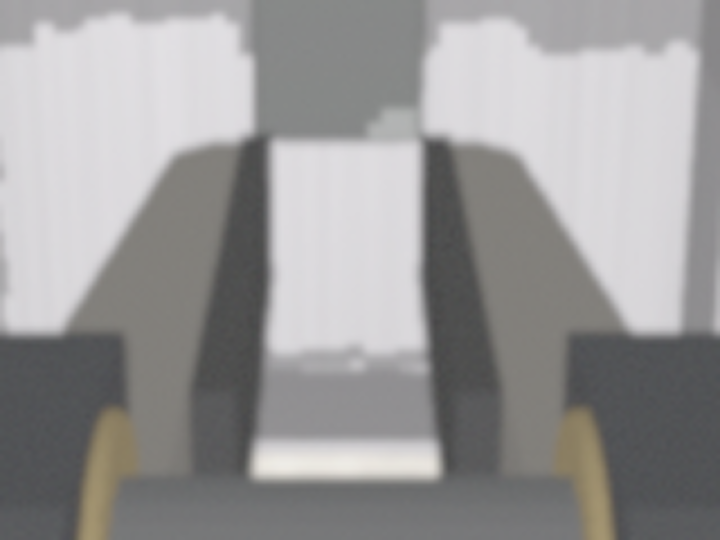

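The camera views show that the real fingertips end about 36 mm behind the reported TCP. The side and wrist views agree on this. From here I correct for it: tip z = TCP z + 0.036. Next I regrip the fallen relay.

apply_moves([
  [0.6, [0, 0.003, 0], 0],
  [0.6, [0, 0.003, 0], 0],
  [0.6, [0, 0.003, 0], 0],
  [0.6, [0, 0.003, 0.03], 0],
  [0.6, [0, 0.003, 0.055], 0],
  [0.6, [0, 0.003, 0.073], 0],
  [0.6, [0, 0.003, 0.073], 0],
], newtons=25)

```text
t: 17.48
tcp_pos: [0.5217, 0.358, -0.022]
tcp_rot: [2.123, -2.312, -0.001]
contact_force: [-1.2, 0.1, -0.3]
gripper_width: 0.599
```

apply_moves([
  [0.2, [0, 0, 0], 0],
  [0.2, [0, 0, 0], 0],
  [0.2, [0, 0, 0], 0],
  [0.2, [0, 0, 0], 0],
  [0.2, [0, 0, 0], 0],
])

```text
t: 18.1
tcp_pos: [0.5231, 0.359, -0.0198]
tcp_rot: [-2.124, 2.313, -0.0]
contact_force: [-0.4, -0.6, 6.6]
gripper_width: 0.297
```

apply_moves([
  [0.2, [0, 0, -0.015], 0],
  [0.2, [0, 0, -0.03], 0],
  [0.2, [0, 0, -0.05], 0],
  [0.2, [0, 0, -0.05], 0],
], newtons=25)

```text
t: 18.6
tcp_pos: [0.524, 0.3598, 0.0319]
tcp_rot: [-2.122, 2.311, -0.001]
contact_force: [-0.4, -0.1, -1.2]
gripper_width: 0.3
```

apply_moves([
  [0.2, [0, 0, 0], 0],
  [0.2, [0, 0, 0], 0],
], newtons=8)

```text
t: 18.85
tcp_pos: [0.5221, 0.3582, 0.0287]
tcp_rot: [2.124, -2.313, -0.0]
contact_force: [0.0, -0.8, -1.2]
gripper_width: 0.303
```

```bash
python3 snap.py w14
```

```text
18.9 [0.52208249 0.35832597 0.02861831] 0.30723192120183895 [ 0.68708668  0.08082197 -1.11897598]
```

View pics/w14.png

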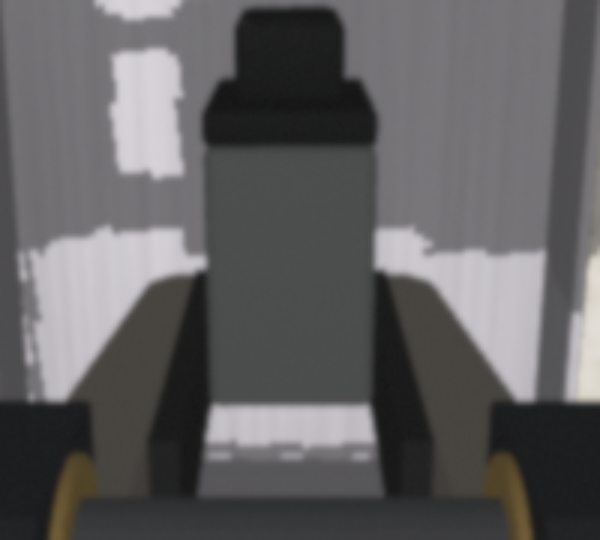

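apply_moves([
  [0.2, [0, 0, 0], 0],
  [0.2, [0, 0, 0], 0],
], newtons=5)

```text
t: 19.15
tcp_pos: [0.5224, 0.3586, 0.0291]
tcp_rot: [2.124, -2.314, -0.0]
contact_force: [0.5, -0.1, -1.0]
gripper_width: 0.307
```

```bash
python3 snap.py w15
```

```text
19.2 [0.52242239 0.35866171 0.02911787] 0.3066867238035679 [-0.08930512 -0.06118189 -1.79311731]
```

View pics/w15.png

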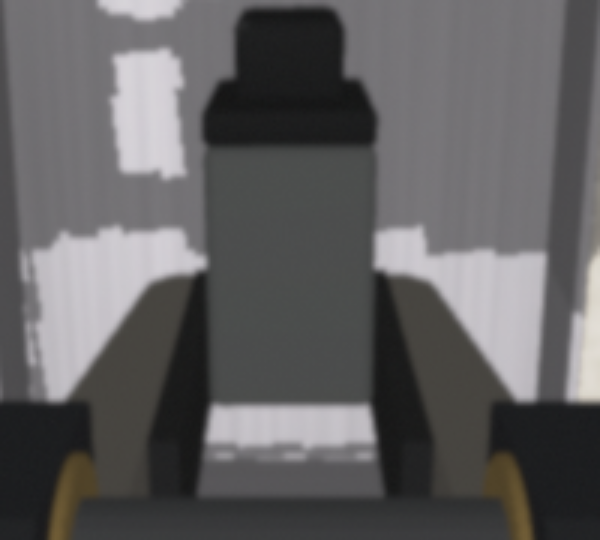

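apply_moves([
  [0.2, [0, 0, 0], 0],
  [0.2, [0, 0, 0], 0],
  [0.2, [0, 0, 0], 0],
], newtons=3)

```text
t: 19.58
tcp_pos: [0.5225, 0.3587, 0.0293]
tcp_rot: [2.125, -2.314, -0.0]
contact_force: [-1.0, -0.2, 0.2]
gripper_width: 0.305
```

```bash
python3 snap.py w16
```

```text
19.625 [0.52255554 0.35868968 0.02935027] 0.3043226336291177 [-0.11869752  0.3799451  -1.34156526]
```

View pics/w16.png

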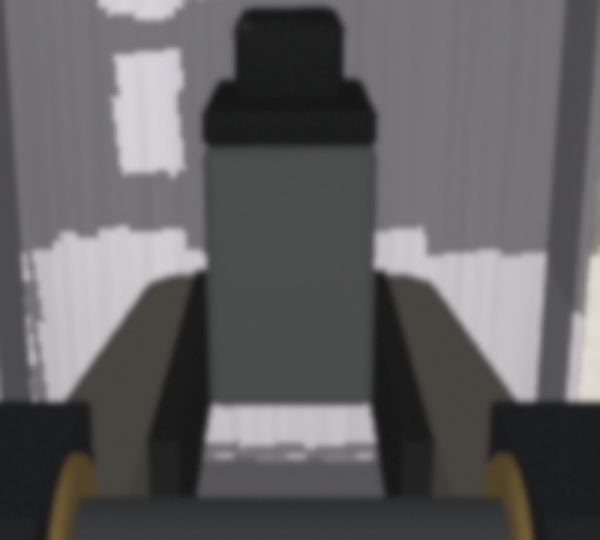

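apply_moves([
  [0.2, [0, 0, 0.03], 0],
  [0.2, [0, 0, 0.05], 0],
  [0.2, [0, 0, 0.051], 0],
  [0.5, [0, 0, 0.051], 0],
  [0.5, [0, 0, 0.051], 0],
  [0.5, [0, -0.015, 0.051], 0],
  [0.5, [0, -0.03, 0.053], 0],
  [0.5, [0, -0.036, 0.057], 0],
  [0.5, [0, -0.036, 0.057], 0],
  [0.2, [0, -0.036, 0.057], 0],
  [0.2, [0, -0.036, 0.057], 0],
  [0.2, [0, -0.036, 0.057], 0],
  [0.2, [0, -0.036, 0.057], 0],
], newtons=10)

```text
t: 21.25
tcp_pos: [0.5581, 0.3557, -0.0276]
tcp_rot: [2.125, -2.314, -0.0]
contact_force: [-0.6, 0.5, 0.2]
gripper_width: 0.3
```

```bash
python3 snap.py w17
```

```text
21.3 [ 0.55822025  0.35573508 -0.02759559] 0.3045854872592533 [-0.2153341   0.18577736 -0.37248564]
```

View pics/w17.png

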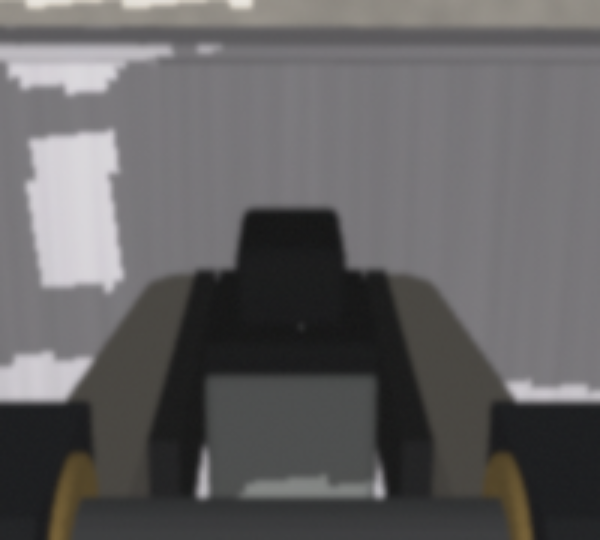

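apply_moves([
  [0.2, [0, 0, -0.02], 0],
  [0.2, [0, 0.01, -0.037], 0],
  [0.2, [0, 0.04, -0.037], 0],
  [0.2, [0, 0.07, -0.037], 0],
  [0.2, [0, 0.07, -0.037], 0],
  [0.2, [0, 0.07, -0.03], 0],
  [0.2, [0, 0.07, -0.025], 0],
  [0.2, [0, 0.07, -0.02], 0],
  [0.2, [0, 0.07, -0.02], 0],
])

```text
t: 22.42
tcp_pos: [0.4908, 0.3613, -0.0075]
tcp_rot: [-2.121, 2.314, -0.002]
contact_force: [2.4, -0.9, 2.3]
gripper_width: 0.304
```

```bash
python3 snap.py w18
python3 - <<'E'
from station import *
from h import *
g=cams.grab_frame('side');cv2.imwrite('pics/side18.png',cv2.resize(g['image'][80:170,260:360,::-1],None,fx=6,fy=6,interpolation=cv2.INTER_CUBIC))
E
```

```text
22.475 [ 0.49032525  0.36146125 -0.00740686] 0.30737252450044117 [3.98229175 0.28243532 3.80469217]
```

View pics/w18.png

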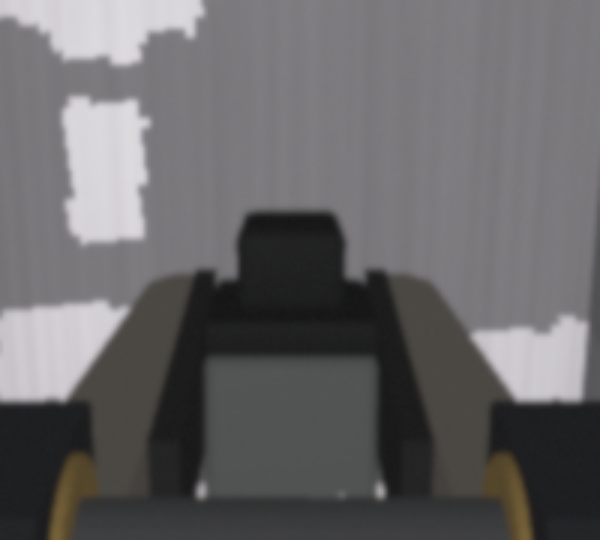

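View pics/side18.png

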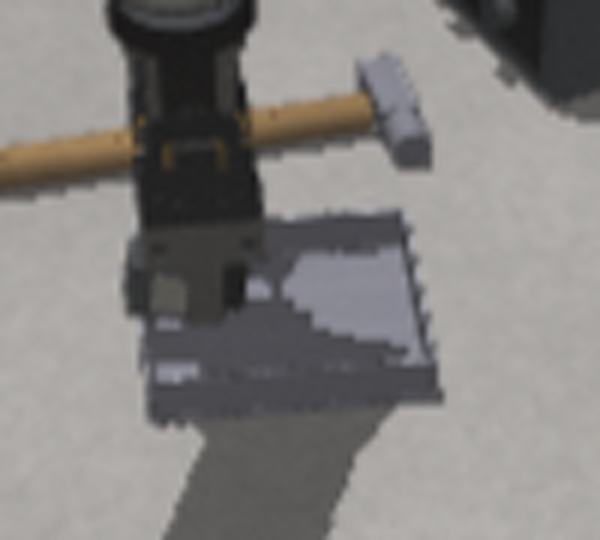

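apply_moves([
  [0.2, [0, 0, 0.004], 0],
  [0.2, [0, 0, 0.008], 0],
  [0.2, [0, 0, 0.01], 0],
  [0.2, [0, 0.003, 0.01], 0],
  [0.2, [0, 0.006, 0.01], 0],
  [0.2, [0, 0.008, 0.01], 0],
  [0.2, [0, 0.008, 0.01], 0],
])

```text
t: 23.4
tcp_pos: [0.4854, 0.3628, -0.0158]
tcp_rot: [-2.118, 2.31, -0.004]
contact_force: [9.6, -0.5, 7.2]
gripper_width: 0.307
```

```bash
python3 snap.py w19
python3 - <<'E'
from station import *
from h import *
g=cams.grab_frame('side');cv2.imwrite('pics/side19.png',cv2.resize(g['image'][80:170,260:360,::-1],None,fx=6,fy=6,interpolation=cv2.INTER_CUBIC))
E
```

```text
23.45 [ 0.48541002  0.36276615 -0.01582456] 0.3032201422007463 [ 9.14352478 -0.83219295  6.49530882]
```

View pics/w19.png

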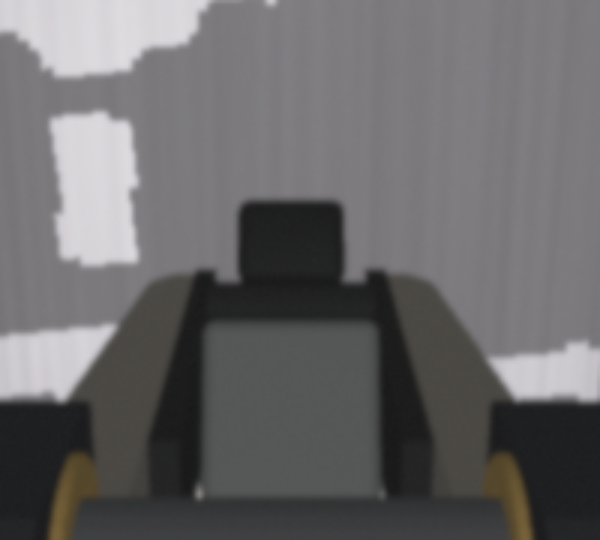

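View pics/side19.png

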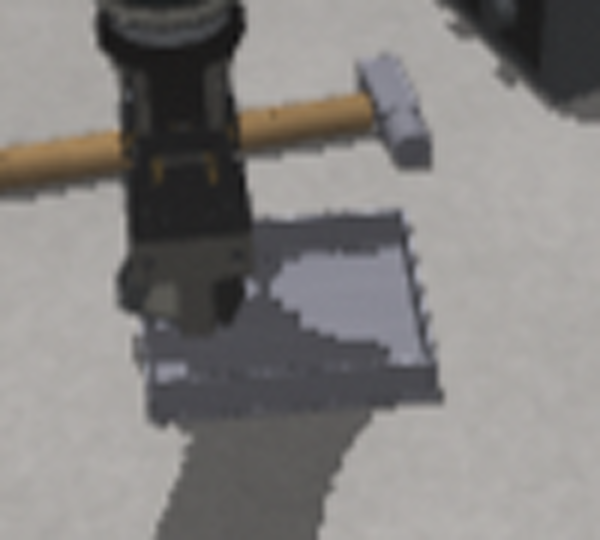

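apply_moves([
  [0.2, [0, 0.003, 0], 0],
  [0.2, [0, 0.006, 0], 0],
  [0.2, [0, 0.009, 0], 0],
  [0.2, [0, 0.011, 0], 0],
  [0.2, [0, 0.011, 0], 0],
])

```text
t: 24.12
tcp_pos: [0.4766, 0.3641, -0.015]
tcp_rot: [-2.115, 2.309, -0.006]
contact_force: [11.7, -1.4, 8.3]
gripper_width: 0.304
```

```bash
python3 snap.py w20
python3 - <<'E'
from station import *
from h import *
g=cams.grab_frame('side');cv2.imwrite('pics/side20.png',cv2.resize(g['image'][80:170,260:360,::-1],None,fx=6,fy=6,interpolation=cv2.INTER_CUBIC))
E
```

```text
24.175 [ 0.47654983  0.36410814 -0.01500004] 0.3045941727766931 [12.05448237 -1.59136399  8.17743665]
```

View pics/w20.png

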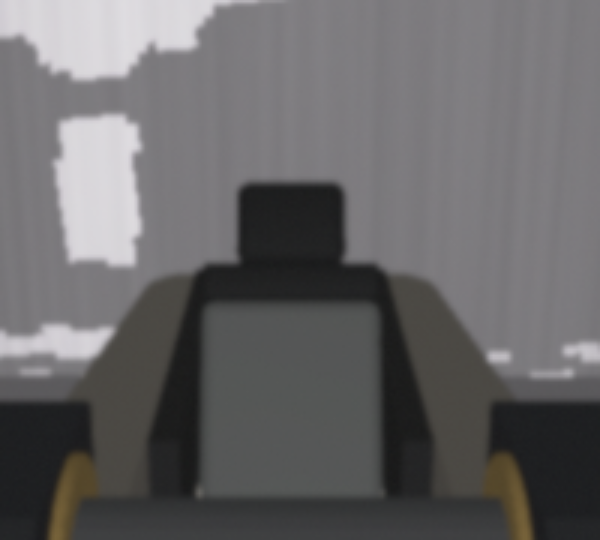

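View pics/side20.png

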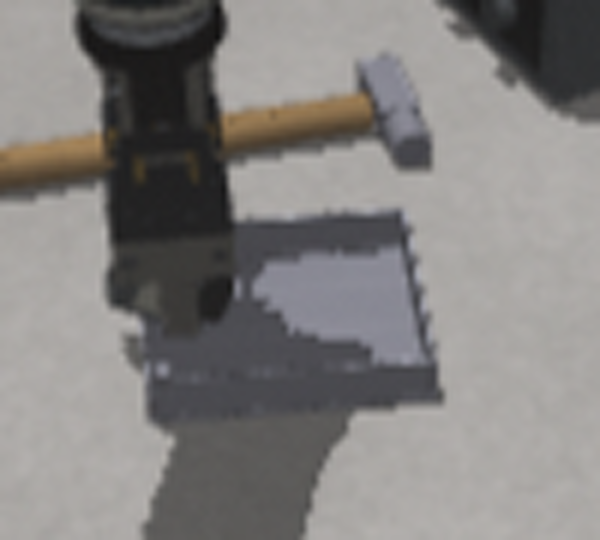

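```bash
cat > pose.py <<'E'
import sys
from h import *
from scipy.optimize import least_squares
def pose(f,o,uv,P,yaw_from_tool=True,t0=.8):
    R0=Rn.from_rotvec(o['tcp_rot']).as_matrix()
    B=np.c_[-R0[:,1],-R0[:,0],-R0[:,2]]   # relay x,y,z when upright
    base=o['tcp_pos']-R0[:,2]*.0515
    def w(p): return base+B@np.array([0,0,0])+((P-np.array([p[1],p[3],p[2]]))@Rn.from_euler('y',-p[0]).as_matrix().T)@B.T
    r=least_squares(lambda p:(proj(f,w(p))-uv).ravel(),[t0,0,.025,0])
    return r.x,r.cost,(proj(f,w(r.x))-uv).round(1).tolist()
E
python3 - <<'E'
from station import *
from pose import *
o=sensors.get_obs();f=np.load('w20.npy',allow_pickle=True).item()
P=np.array([(18,14,20.7),(18,-14,20.7),(18,14,14),(18,-14,14),(13,9,0),(13,-9,0)])/1000
for nm,q in(('w17',[(205,373),(377,373),(200,325),(383,325),(245,210),(335,210)]),('w20',[(202,302),(380,302),(198,266),(386,266),(239,185),(344,185)])):
    f=np.load(nm+'.npy',allow_pickle=True).item()
    uv=np.array(q)/3+[220,140]
    oo=dict(o)
    if nm=='w17': oo['tcp_pos']=np.array([ 0.55822025,0.35573508,-0.02759559])
    for t0 in(.4,.9,1.3): x,c,e=pose(f,oo,uv,P,t0=t0);print(nm,np.degrees(x[0]),x[1:].round(4),c,e)
E
```

```text
w17 83.41109243934277 [-0.0059  0.0277 -0.0005] 56.26087278732979 [[-2.3, -2.9], [2.2, -3.0], [-0.9, -1.3], [0.5, -1.3], [-4.4, 4.3], [4.9, 4.3]]
w17 83.40987480802438 [-0.0059  0.0277 -0.0005] 56.26087279865527 [[-2.3, -2.9], [2.2, -3.0], [-0.9, -1.3], [0.5, -1.3], [-4.4, 4.3], [4.9, 4.3]]
w17 83.40992536748784 [-0.0059  0.0277 -0.0005] 56.2608727946958 [[-2.3, -2.9], [2.2, -3.0], [-0.9, -1.3], [0.5, -1.3], [-4.4, 4.3], [4.9, 4.3]]
w20 58.68399563088521 [-0.0059  0.0255  0.    ] 5.465887182869785 [[-0.4, 1.1], [0.8, 1.0], [1.3, -1.2], [-1.6, -1.2], [-0.7, 0.2], [0.6, 0.1]]
w20 58.68395808478822 [-0.0059  0.0255  0.    ] 5.465887182970696 [[-0.4, 1.1], [0.8, 1.0], [1.3, -1.2], [-1.6, -1.2], [-0.7, 0.2], [0.6, 0.1]]
w20 58.68394974506083 [-0.0059  0.0255  0.    ] 5.4658871830148 [[-0.4, 1.1], [0.8, 1.0], [1.3, -1.2], [-1.6, -1.2], [-0.7, 0.2], [0.6, 0.1]]
```

apply_moves([
  [0.2, [0, 0.003, 0], 0],
  [0.2, [0, 0.006, 0], 0],
  [0.2, [0, 0.006, 0], 0],
])

```text
t: 24.6
tcp_pos: [0.47, 0.3647, -0.0151]
tcp_rot: [-2.116, 2.309, -0.005]
contact_force: [11.7, -1.6, 9.1]
gripper_width: 0.304
```

```bash
python3 snap.py w21
```

```text
24.65 [ 0.47007746  0.36476165 -0.01506958] 0.30711246048877033 [11.52355993 -0.81364981  9.95734608]
```

View pics/w21.png

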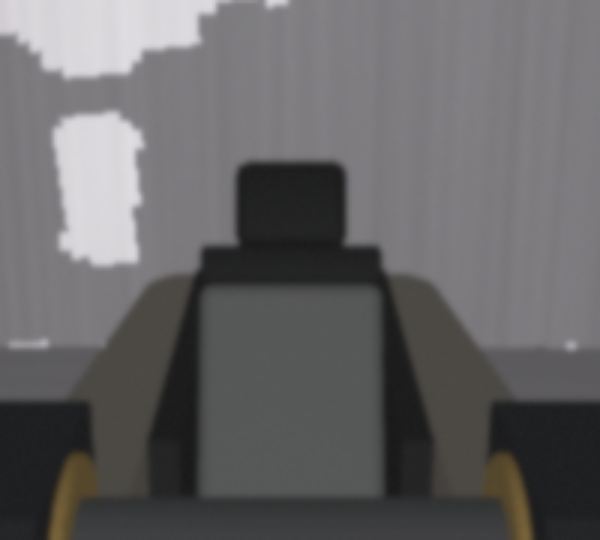

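Run:
```python
from station import *
from pose import *
o=sensors.get_obs();f=np.load('w21.npy',allow_pickle=True).item()
P=np.array([(18,14,20.7),(18,-14,20.7),(18,14,14),(18,-14,14),(13,9,0),(13,-9,0)])/1000
uv=np.array([(200,285),(383,285),(200,248),(383,248),(237,163),(345,163)])/3+[220,140]
for idx in([0,1,2,3,4,5],[2,3,4,5],[0,1,4,5]):
    x,c,e=pose(f,o,uv[idx],P[idx]);print(np.degrees(x[0]),x[1:].round(4),c,e)
go(o,[.695,0.0,.09],91)
```

```text
64.14898850835881 [-0.006   0.0303 -0.    ] 2.5829010104147327 [[0.1, 1.0], [-0.2, 1.0], [0.4, -1.1], [-0.5, -1.1], [-0.3, 0.1], [0.5, 0.1]]
67.64328026729308 [-0.0056  0.0312 -0.    ] 0.41774027967858524 [[0.2, -0.0], [-0.3, -0.1], [-0.5, 0.1], [0.6, 0.1]]
61.553800704880544 [-0.0066  0.0296 -0.    ] 0.11749424354414247 [[0.1, -0.0], [-0.2, -0.0], [-0.3, 0.0], [0.4, 0.0]]
shift [ 0.3432 -0.2568 -0.1044] xaxis now -95.00, turn about tool z -0.1047 rad j7 -2.64 tilt [ 0.0096  0.0042 -0.9999]
```

Run:
```python
from station import *
from h import *
o=sensors.get_obs();go(o,[.688,0.0,.075],90.65);go(o,[.688,0.0,.095],90.65)
```

```text
shift [ 0.3439 -0.2497 -0.0895] xaxis now -95.00, turn about tool z -0.0986 rad j7 -2.64 tilt [ 0.0096  0.0042 -0.9999]
shift [ 0.3438 -0.2499 -0.1095] xaxis now -95.00, turn about tool z -0.0986 rad j7 -2.64 tilt [ 0.0096  0.0042 -0.9999]
```

apply_moves([
  [0.2, [0, -0.005, -0.04], 0],
  [0.2, [0, -0.01, -0.09], 0],
  [0.2, [0.04, -0.045, -0.113], 0],
  [0.2, [0.085, -0.08, -0.113], -0.03],
  [0.2, [0.13, -0.115, -0.113], -0.06],
  [0.2, [0.175, -0.145, -0.113], -0.098],
  [0.2, [0.22, -0.175, -0.113], -0.098],
  [0.2, [0.265, -0.2, -0.113], -0.098],
  [0.2, [0.31, -0.23, -0.113], -0.098],
  [0.2, [0.344, -0.256, -0.113], -0.098],
  [0.2, [0.344, -0.256, -0.113], -0.098],
  [0.2, [0.344, -0.256, -0.103], -0.098],
  [0.2, [0.344, -0.256, -0.093], -0.098],
  [0.2, [0.344, -0.256, -0.093], -0.098],
], newtons=15)

```text
t: 26.4
tcp_pos: [0.6879, 0.0007, 0.0737]
tcp_rot: [2.236, -2.204, -0.004]
contact_force: [0.4, -1.1, -0.3]
gripper_width: 0.3
```

```bash
python3 snap.py w22
python3 - <<'E'
from station import *
from h import *
g=cams.grab_frame('side');cv2.imwrite('pics/side22.png',cv2.resize(g['image'][130:270,300:440,::-1],None,fx=4.2,fy=4.2,interpolation=cv2.INTER_CUBIC))
E
```

```text
26.45 [6.88630347e-01 3.85866542e-04 7.45103636e-02] 0.30295575003034686 [ 0.89569134 -0.60427363 -0.17232844]
```

View pics/w22.png

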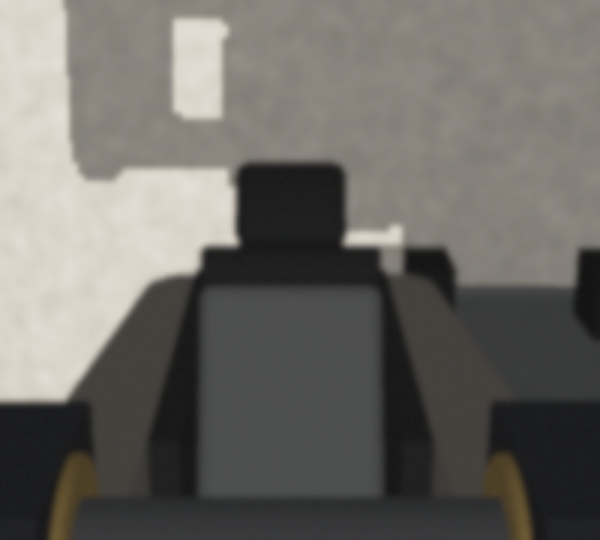

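View pics/side22.png

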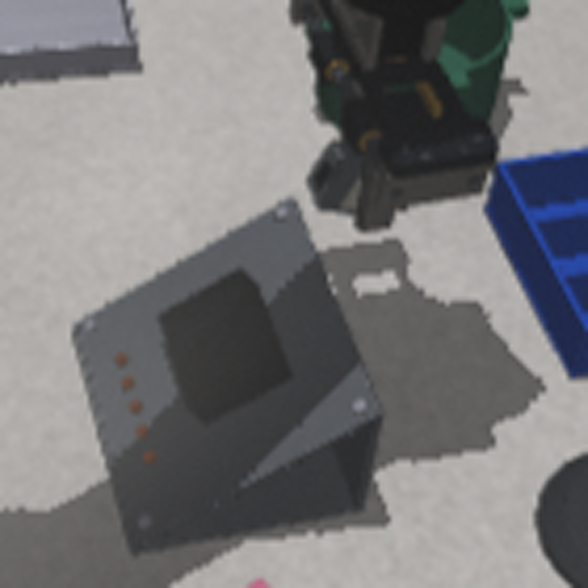

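apply_moves([
  [0.2, [-0.008, 0.0, 0.01], 0],
  [0.2, [-0.008, 0.0035, 0.02], 0],
  [0.2, [-0.008, 0.0035, 0.026], 0],
  [0.2, [-0.008, 0.005, 0.031], 0],
  [0.2, [-0.008, 0.006, 0.036], 0],
  [0.2, [-0.008, 0.008, 0.04], 0],
  [0.2, [-0.008, 0.01, 0.0435], 0],
  [0.2, [-0.008, 0.01, 0.0435], 0],
])

```text
t: 27.5
tcp_pos: [0.6844, 0.0074, 0.0346]
tcp_rot: [-2.229, 2.202, -0.01]
contact_force: [6.3, 1.3, 3.6]
gripper_width: 0.302
```

```bash
python3 snap.py w23
```

```text
27.55 [0.68439288 0.00736263 0.03459059] 0.3048570432382244 [ 6.51531731 -0.02834835  3.80347614]
```

View pics/w23.png

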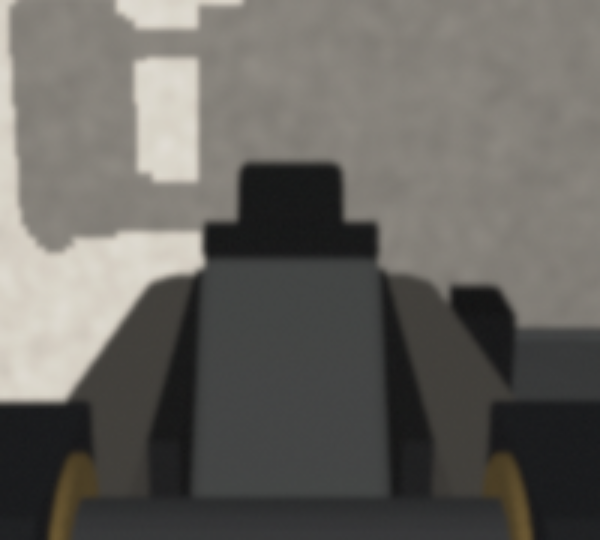

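apply_moves([
  [0.2, [0, 0.003, 0.003], 0],
  [0.2, [0, 0.006, 0.006], 0],
  [0.2, [0, 0.009, 0.008], 0],
  [0.2, [0, 0.012, 0.009], 0],
  [0.2, [0, 0.012, 0.009], 0],
])

```text
t: 28.18
tcp_pos: [0.679, 0.0074, 0.0279]
tcp_rot: [-2.222, 2.195, -0.024]
contact_force: [17.9, 1.1, 2.8]
gripper_width: 0.304
```

```bash
python3 snap.py w24;python3 - <<'E'
from station import *
from h import *
g=cams.grab_frame('side');cv2.imwrite('pics/side24.png',cv2.resize(g['image'][140:240,340:440,::-1],None,fx=6,fy=6,interpolation=cv2.INTER_CUBIC))
E
```

```text
28.225 [0.67891492 0.00741204 0.02788605] 0.3055192252027934 [19.27381022  1.35367558  3.52507401]
```

View pics/w24.png

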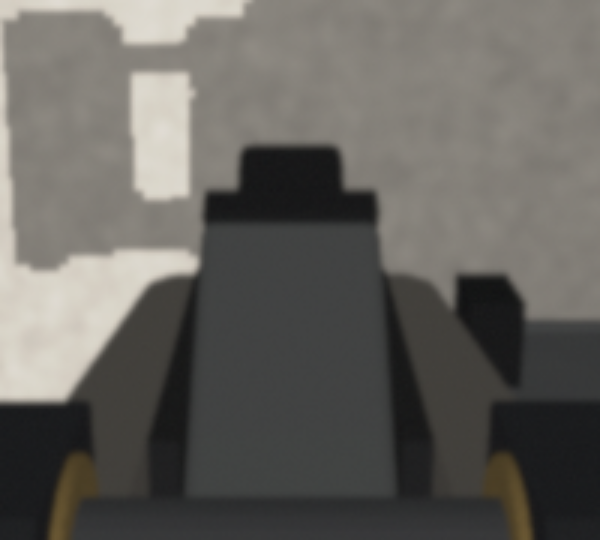

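View pics/side24.png

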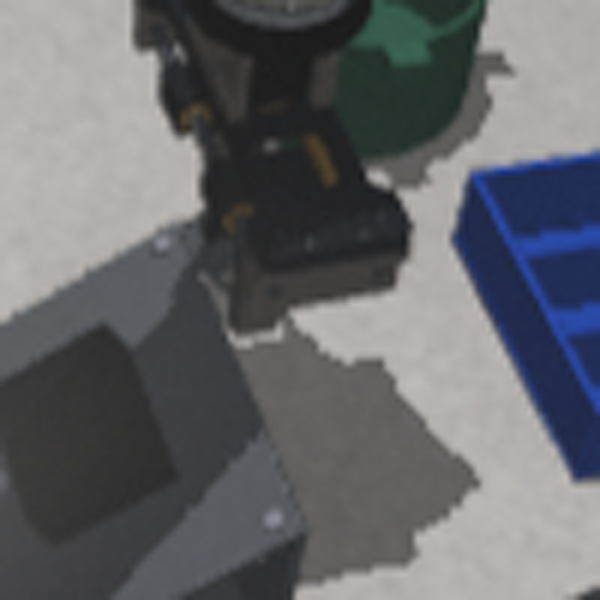

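Run:
```python
from station import *
from pose import *
o=sensors.get_obs()
P=np.array([(18,14,20.7),(18,-14,20.7),(18,14,14),(18,-14,14),(13,9,0),(13,-9,0)])/1000
for nm,q,tp in(('w23',[(200,258),(382,258),(205,224),(378,224),(240,163),(342,163)],[0.68439288,0.00736263,0.03459059]),('w24',[(203,222),(380,222),(206,191),(377,191),(240,147),(342,147)],[0.67891492,0.00741204,0.02788605])):
    f=np.load(nm+'.npy',allow_pickle=True).item();uv=np.array(q)/3+[220,140]
    o['tcp_pos']=np.array(tp)
    for idx in([0,1,2,3,4,5],[2,3,4,5],[0,1,4,5]):
        x,c,e=pose(f,o,uv[idx],P[idx],t0=.6);print(nm,np.degrees(x[0]),x[1:].round(4),c,e)
```

```text
w23 44.27400552095771 [-0.0079  0.0274 -0.    ] 1.4454084922392203 [[0.7, 0.6], [-0.5, 0.5], [-0.4, -0.7], [0.2, -0.7], [-0.4, 0.2], [0.4, 0.2]]
w23 47.163529279874524 [-0.0051  0.0293  0.    ] 0.08115208548086643 [[0.1, 0.0], [-0.2, -0.0], [-0.2, 0.0], [0.3, 0.0]]
w23 43.01637770220628 [-0.0096  0.0264 -0.    ] 0.37867213613587625 [[0.3, -0.0], [-0.2, -0.0], [-0.6, 0.0], [0.5, 0.0]]
w24 35.188539128637146 [-0.0104  0.0281  0.0001] 0.15408176382738684 [[0.1, 0.2], [-0.1, 0.2], [-0.1, -0.3], [0.0, -0.3], [0.1, 0.1], [0.0, 0.1]]
w24 36.04657062937138 [-0.0099  0.0286  0.0001] 0.007046182037439404 [[-0.1, 0.0], [-0.0, -0.0], [0.1, 0.0], [0.0, -0.0]]
w24 34.86722957680123 [-0.0109  0.0277  0.0001] 0.0028866510394393984 [[-0.0, 0.0], [-0.0, -0.0], [0.0, 0.0], [0.1, -0.0]]
```

apply_moves([
  [0.2, [0, 0, 0.001], 0],
  [0.2, [0, 0, 0.002], 0],
  [0.2, [0, 0.002, 0.002], 0],
  [0.2, [0, 0.002, 0.002], 0],
], newtons=6)

```text
t: 28.78
tcp_pos: [0.6695, 0.0071, 0.0223]
tcp_rot: [-2.231, 2.203, -0.008]
contact_force: [6.7, 1.1, 0.5]
gripper_width: 0.304
```

```bash
python3 snap.py w25
```

```text
28.825 [0.66952647 0.00707194 0.02231867] 0.3036988009412126 [7.77633661 0.08686765 1.04191983]
```

View pics/w25.png

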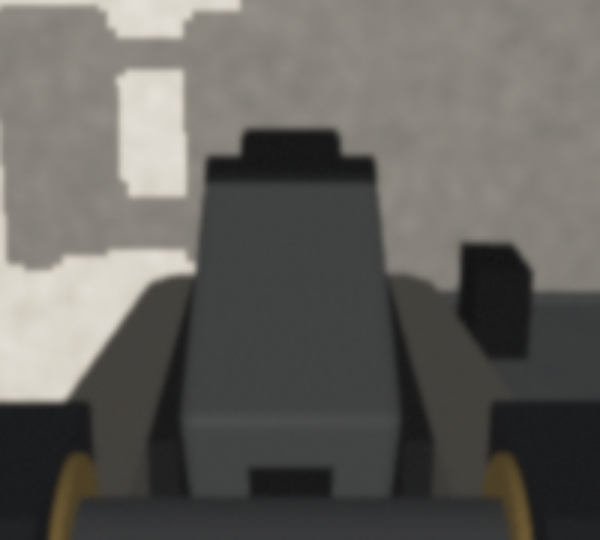

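Run:
```python
from station import *
from pose import *
o=sensors.get_obs()
P=np.array([(18,14,66),(18,-14,66),(18,14,14),(18,-14,14),(13,9,0),(13,-9,0)])/1000
f=np.load('w25.npy',allow_pickle=True).item();uv=np.array([(183,418),(400,418),(207,157),(376,157),(242,130),(340,130)])/3+[220,140]
x,c,e=pose(f,o,uv,P,t0=.3);print(np.degrees(x[0]),x[1:].round(4),c,e)
x,c,e=pose(f,o,uv[:4],P[:4],t0=.3);print(np.degrees(x[0]),x[1:].round(4),c,e)
```

```text
26.65988419310958 [-0.0128  0.0313  0.    ] 0.4601424828201086 [[-0.1, 0.0], [0.4, -0.0], [0.4, 0.2], [-0.7, 0.2], [-0.1, -0.2], [-0.0, -0.2]]
26.92350290268631 [-0.0127  0.0315  0.    ] 0.37572805070877957 [[-0.1, 0.1], [0.4, 0.0], [0.4, -0.0], [-0.7, -0.1]]
```

apply_moves([
  [0.2, [0, 0.002, 0.002], 0],
  [0.2, [0, 0.004, 0.003], 0],
  [0.2, [0, 0.005, 0.003], 0],
  [0.2, [0, 0.005, 0.003], 0],
], newtons=5)

```text
t: 29.32
tcp_pos: [0.6641, 0.007, 0.019]
tcp_rot: [-2.231, 2.203, -0.007]
contact_force: [8.8, 1.5, -0.7]
gripper_width: 0.302
```

```bash
python3 snap.py w26
```

```text
29.375 [0.66413056 0.00699936 0.01898358] 0.3045168752671778 [ 8.03102154  0.4917143  -0.79084719]
```

View pics/w26.png

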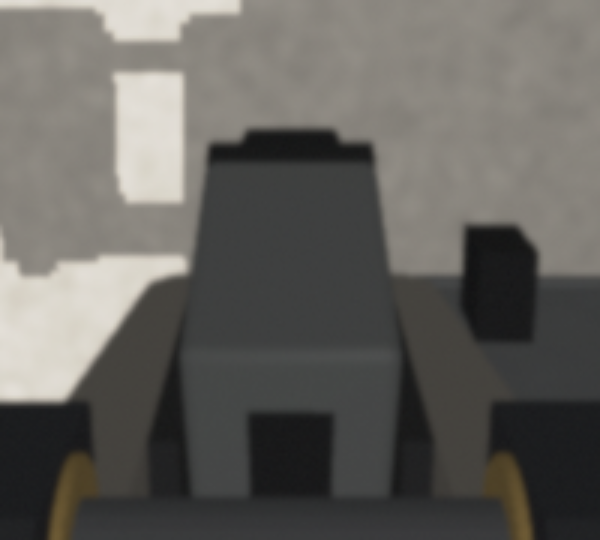

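Run:
```python
from station import *
from pose import *
o=sensors.get_obs()
P=np.array([(18,14,66),(18,-14,66),(18,14,14),(18,-14,14),(13,9,0),(13,-9,0)])/1000
f=np.load('w26.npy',allow_pickle=True).item();uv=np.array([(182,350),(399,350),(209,144),(374,144),(245,131),(338,131)])/3+[220,140]
x,c,e=pose(f,o,uv,P,t0=.3);print(np.degrees(x[0]),x[1:].round(4),c,e)
```

```text
17.85873664429457 [-0.0144  0.0317  0.    ] 1.0728903101003462 [[0.1, -0.0], [0.7, -0.1], [0.4, 0.3], [-0.9, 0.3], [-0.7, -0.2], [0.1, -0.2]]
```

apply_moves([
  [0.2, [0, -0.01, -0.02], 0],
  [0.2, [0, -0.015, -0.06], 0],
  [0.2, [-0.03, -0.005, -0.1], 0],
  [0.2, [-0.08, 0.01, -0.1], 0],
  [0.2, [-0.125, 0.03, -0.1], 0],
  [0.2, [-0.17, 0.05, -0.1], 0.03],
  [0.2, [-0.215, 0.065, -0.09], 0.06],
  [0.2, [-0.26, 0.08, -0.08], 0.098],
  [0.2, [-0.305, 0.095, -0.06], 0.098],
  [0.2, [-0.351, 0.105, -0.042], 0.098],
  [0.2, [-0.351, 0.105, -0.02], 0.098],
  [0.2, [-0.351, 0.105, 0.005], 0.098],
  [0.2, [-0.351, 0.105, 0.022], 0.098],
  [0.2, [-0.351, 0.105, 0.022], 0.098],
], newtons=10)

```text
t: 31.12
tcp_pos: [0.5503, 0.3546, -0.0059]
tcp_rot: [2.121, -2.313, -0.0]
contact_force: [0.8, -0.0, -0.9]
gripper_width: 0.302
```

```bash
python3 snap.py w27
```

```text
31.175 [ 0.55103131  0.35545041 -0.0045999 ] 0.30630587731328424 [0.3494601  1.1353562  0.65861601]
```

View pics/w27.png

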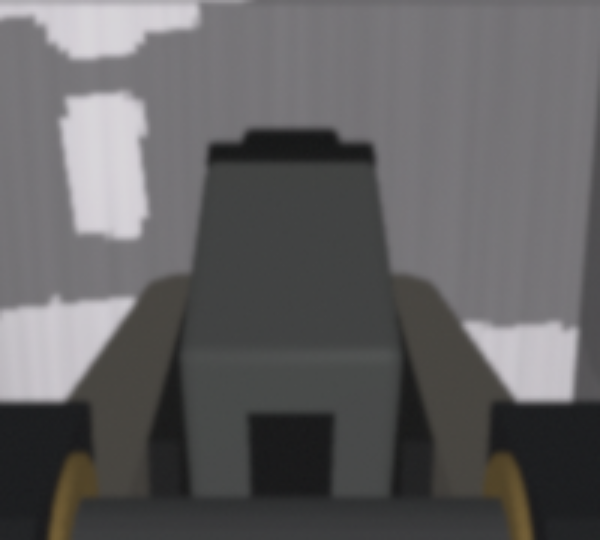

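apply_moves([
  [0.2, [0, -0.01, 0], 0],
  [0.2, [0, -0.02, 0], 0],
  [0.2, [0, -0.025, 0], 0],
  [0.2, [0, -0.028, 0], 0],
  [0.2, [0, -0.031, 0], 0],
  [0.2, [0, -0.033, 0], 0],
  [0.2, [0, -0.033, 0], 0],
], newtons=6)

```text
t: 32.05
tcp_pos: [0.5823, 0.3535, -0.0035]
tcp_rot: [2.123, -2.312, -0.002]
contact_force: [-6.2, -2.3, 5.5]
gripper_width: 0.309
```

```bash
python3 snap.py w28
```

```text
32.1 [ 0.58234428  0.35346794 -0.0035295 ] 0.30316223728547237 [-5.4358242  -1.64450862  5.4061768 ]
```

View pics/w28.png

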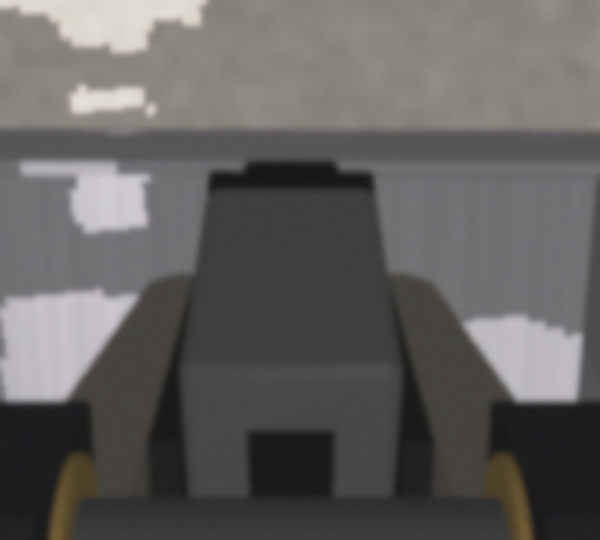

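Run:
```python
from station import *
from pose import *
o=sensors.get_obs()
P=np.array([(18,14,66),(18,-14,66),(18,14,14),(18,-14,14),(13,9,0),(13,-9,0)])/1000
f=np.load('w28.npy',allow_pickle=True).item();uv=np.array([(182,368),(399,368),(209,174),(374,174),(246,163),(338,163)])/3+[220,140]
x,c,e=pose(f,o,uv,P,t0=.3);print(np.degrees(x[0]),x[1:].round(4),c,e)
```

```text
14.187300833875668 [-0.0103  0.0284 -0.0001] 1.5190409677206047 [[0.1, 0.0], [0.8, -0.0], [0.7, 0.2], [-1.1, 0.1], [-0.8, -0.1], [-0.0, -0.1]]
```

apply_moves([
  [0.2, [0, -0.003, 0], 0],
  [0.2, [0, -0.006, 0], 0],
  [0.2, [0, -0.008, 0], 0],
  [0.2, [0, -0.008, 0], 0],
])

```text
t: 32.6
tcp_pos: [0.591, 0.3529, -0.0035]
tcp_rot: [2.124, -2.313, -0.001]
contact_force: [-5.1, -2.5, 6.1]
gripper_width: 0.309
```

```bash
python3 snap.py w29
```

```text
32.65 [ 0.59098572  0.35291818 -0.00348087] 0.3071672060461853 [-4.84368091 -1.84264721  5.37137538]
```

View pics/w29.png

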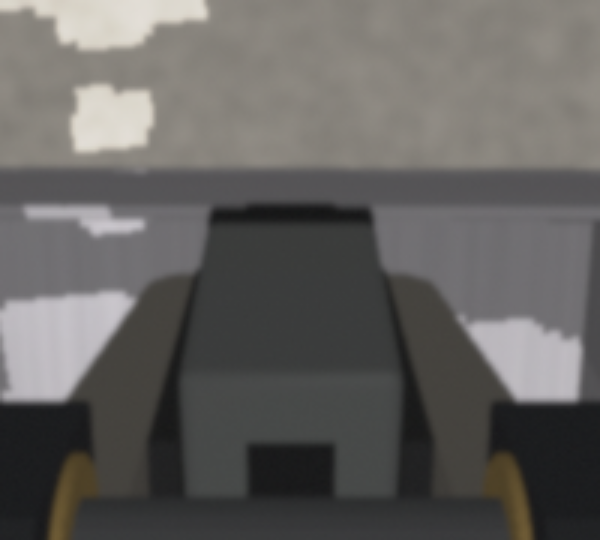

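apply_moves([
  [0.2, [0, -0.003, 0], 0],
  [0.2, [0, -0.005, 0], 0],
  [0.2, [0, -0.005, 0], 0],
  [0.2, [0, 0.005, 0], 0],
  [0.2, [0, 0.012, 0.004], 0],
  [0.2, [0, 0.012, 0.01], 0],
  [0.2, [0, 0.012, 0.015], 0],
  [0.2, [0, 0.012, 0.018], 0],
  [0.2, [0, 0.012, 0.02], 0],
  [0.2, [0, 0.012, 0.02], 0],
])

```text
t: 33.9
tcp_pos: [0.5799, 0.3539, -0.0243]
tcp_rot: [2.124, -2.314, -0.0]
contact_force: [-0.4, 0.6, -1.3]
gripper_width: 0.306
```

```bash
python3 snap.py w30
```

```text
33.95 [ 0.57998475  0.35391745 -0.02417853] 0.30368310175480695 [-0.81843889  0.26014221 -0.71816628]
```

View pics/w30.png

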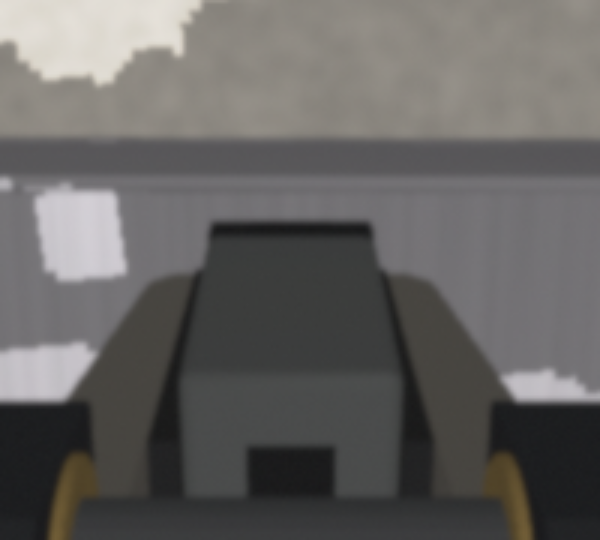

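Run:
```python
from station import *
from pose import *
o=sensors.get_obs()
P=np.array([(18,14,66),(18,-14,66),(18,14,14),(18,-14,14),(13,9,0),(13,-9,0)])/1000
f=np.load('w30.npy',allow_pickle=True).item();uv=np.array([(182,376),(400,376),(211,223),(371,223)])/3+[220,140]
x,c,e=pose(f,o,uv,P[:4],t0=.3);print(np.degrees(x[0]),x[1:].round(4),c,e)
```

```text
4.909239195427025 [-0.0029  0.0239 -0.0001] 0.4156298586647294 [[-0.1, 0.0], [0.4, -0.0], [0.4, 0.0], [-0.7, -0.0]]
```

apply_moves([
  [0.2, [0, 0, 0.001], 0],
  [0.33, [0, 0, 0.001], 0],
  [0.4, [0, 0, 0.001], 0],
  [0.5, [0, 0, 0.001], 0],
  [0.5, [0, 0, -0.02], 0],
  [0.5, [0, 0, -0.06], 0],
  [0.5, [0, 0, -0.11], 0],
  [0.5, [0, 0.03, -0.14], 0],
])

```text
t: 34.95
tcp_pos: [0.553, 0.3566, 0.1203]
tcp_rot: [-2.117, 2.313, -0.003]
contact_force: [-0.6, 1.2, -0.3]
gripper_width: 0.502
```

Run:
```python
from station import *
from h import *
g=cams.grab_frame('wrist');np.save('w31.npy',g,allow_pickle=True);cv2.imwrite('pics/w31.png',cv2.resize(g['image'][40:240,200:440,::-1],None,fx=3,fy=3))
o=sensors.get_obs();print(o['tcp_pos']);go(o,[.6,-.309,.10],80)
```

```text
[0.54851528 0.35998467 0.12388479]
shift [ 0.6625 -0.1067  0.0205] xaxis now -94.76, turn about tool z 0.0915 rad j7 -2.47 tilt [ 0.0056  0.0055 -1.    ]
```

View pics/w31.png

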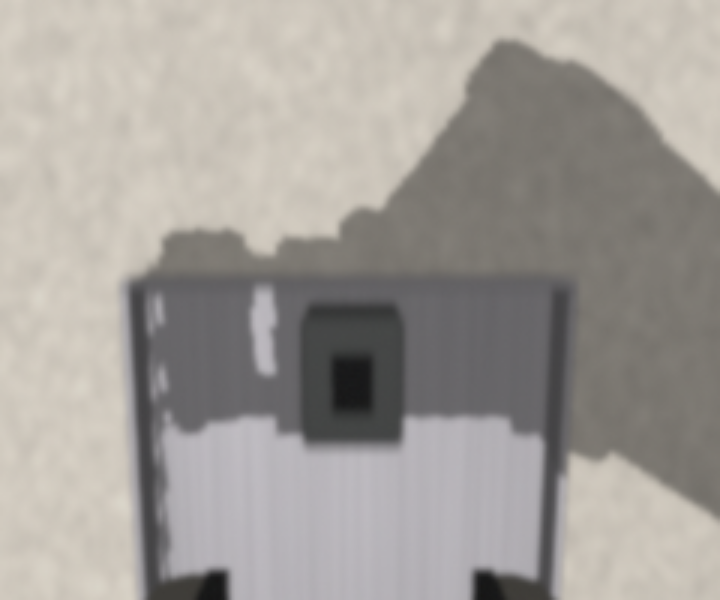

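apply_moves([
  [0.5, [0.05, -0.01, 0], 0],
  [0.5, [0.11, -0.018, 0], 0.02],
  [0.5, [0.17, -0.027, 0], 0.04],
  [0.5, [0.23, -0.037, 0], 0.06],
  [0.5, [0.29, -0.047, 0], 0.083],
  [0.5, [0.35, -0.056, 0], 0.083],
  [0.5, [0.41, -0.066, 0], 0.083],
  [0.5, [0.47, -0.075, 0], 0.083],
  [0.5, [0.53, -0.085, 0], 0.083],
  [0.5, [0.59, -0.095, 0], 0.083],
  [0.5, [0.64, -0.103, 0.01], 0.083],
  [0.5, [0.6625, -0.107, 0.02], 0.083],
  [0.5, [0.6625, -0.107, 0.02], 0.083],
])

```text
t: 36.62
tcp_pos: [0.5993, -0.3131, 0.0951]
tcp_rot: [2.024, -2.402, -0.003]
contact_force: [-0.1, 0.5, 0.6]
gripper_width: 0.501
```

Run:
```python
from station import *
from h import *
g=cams.grab_frame('wrist');np.save('w32.npy',g,allow_pickle=True);cv2.imwrite('pics/w32.png',cv2.resize(g['image'][100:320,200:440,::-1],None,fx=3,fy=3))
o=sensors.get_obs();print(o['t'],o['tcp_pos']);go(o,[.602,-.309,.008],80.5)
R0=Rn.from_rotvec(o['tcp_rot']).as_matrix()
T=np.array([(x,y,.066) for x,y in((.018,.014),(.018,-.014),(-.018,-.014),(-.018,.014))]);a=np.radians(-9.3)
Rz=Rn.from_euler('z',a).as_matrix();print(((proj(g,T@Rz.T+[.602,-.309,0])-[200,100])*3).round())
```

```text
36.675 [ 0.60025472 -0.31074716  0.09571589]
shift [-0.0019 -0.0015  0.0877] xaxis now -99.58, turn about tool z -0.0015 rad j7 -1.42 tilt [-5.0e-04  1.8e-03 -1.0e+00]
[[277. 265.]
 [388. 264.]
 [388. 399.]
 [281. 399.]]
```

View pics/w32.png

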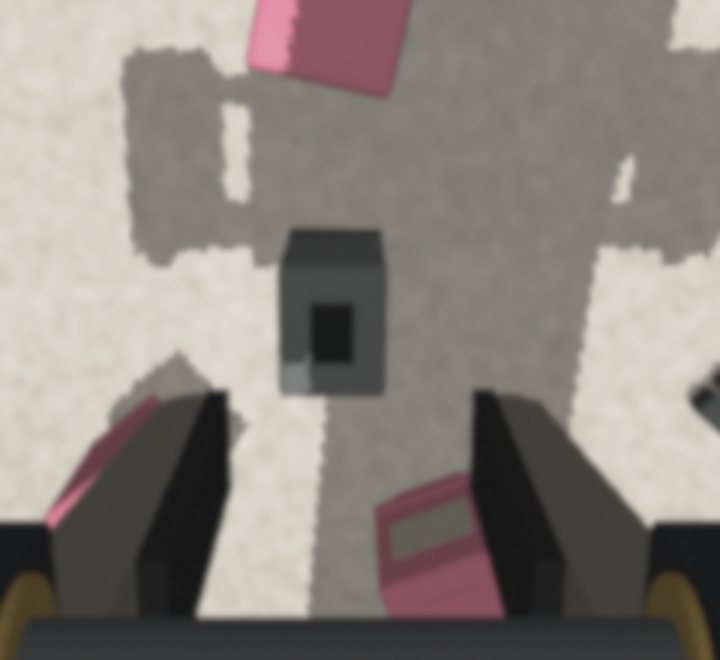

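apply_moves([
  [0.5, [-0.002, -0.001, 0.03], 0],
  [0.5, [-0.002, -0.001, 0.06], 0],
  [0.5, [-0.002, -0.001, 0.08], 0],
  [0.5, [-0.002, -0.001, 0.087], 0],
  [0.2, [-0.002, -0.001, 0.087], 0],
  [0.2, [-0.002, -0.001, 0.087], 0],
  [0.2, [-0.002, -0.001, 0.087], 0],
  [0.2, [-0.002, -0.001, 0.087], 0],
], newtons=10)

```text
t: 37.67
tcp_pos: [0.6024, -0.3111, 0.01]
tcp_rot: [-2.026, 2.4, -0.003]
contact_force: [1.0, 1.1, 3.5]
gripper_width: 0.309
```

Run:
```python
from station import *
from h import *
o=sensors.get_obs();print(o['t'],o['tcp_pos'],o['gripper_width']);go(o,[.674,-.122,.086],90.65)
```

```text
37.675 [ 0.60239315 -0.31114012  0.00999632] 0.3091443807003989
shift [-0.1984 -0.0391 -0.076 ] xaxis now -99.65, turn about tool z -0.1797 rad j7 -1.45 tilt [ 1.9e-03 -7.0e-04 -1.0e+00]
```

apply_moves([
  [0.2, [0, 0, -0.03], 0],
  [0.2, [-0.01, -0.03, -0.07], 0],
  [0.2, [-0.022, -0.075, -0.085], -0.04],
  [0.2, [-0.05, -0.082, -0.085], -0.1],
  [0.2, [-0.1, -0.073, -0.085], -0.15],
  [0.2, [-0.15, -0.064, -0.083], -0.18],
  [0.2, [-0.2, -0.055, -0.08], -0.18],
  [0.2, [-0.2, -0.055, -0.08], -0.18],
], newtons=12)

```text
t: 38.67
tcp_pos: [0.6879, -0.1146, 0.0879]
tcp_rot: [-2.245, 2.196, 0.008]
contact_force: [0.7, -0.5, -1.2]
gripper_width: 0.305
```

```bash
python3 snap.py w33
python3 - <<'E'
from station import *
from h import *
o=sensors.get_obs();go(o,[.674,-.122,.090],90.65)
E
```

```text
38.725 [ 0.68800565 -0.11894911  0.08801807] 0.30793282676011974 [-0.10156163 -0.46598984 -0.84270602]
shift [ 0.0028  0.0141 -0.002 ] xaxis now -88.99, turn about tool z 0.0062 rad j7 -1.57 tilt [-0.0023  0.0013 -1.    ]
```

View pics/w33.png

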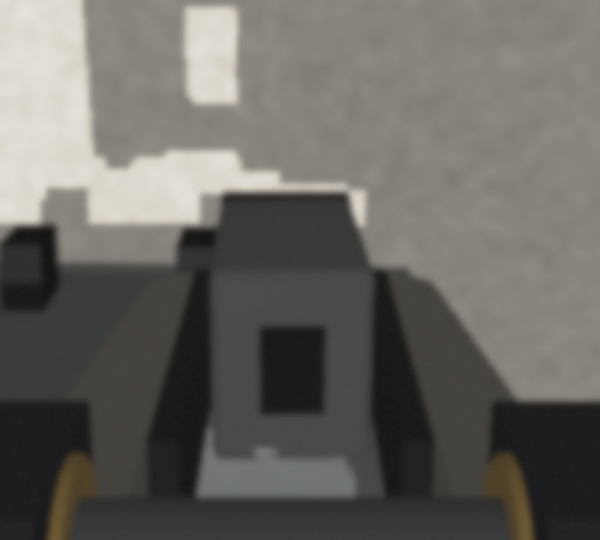

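apply_moves([
  [0.2, [0.002, 0.01, -0.002], 0.004],
  [0.2, [0.002, 0.018, -0.002], 0.004],
  [0.2, [0.002, 0.022, -0.003], 0.004],
  [0.2, [0.002, 0.027, -0.004], 0.004],
  [0.2, [0.002, 0.032, -0.005], 0.004],
  [0.2, [0.002, 0.038, -0.006], 0.004],
  [0.2, [0.002, 0.041, -0.006], 0.004],
  [0.2, [0.002, 0.041, -0.006], 0.004],
], newtons=5)

```text
t: 39.72
tcp_pos: [0.6478, -0.1252, 0.0949]
tcp_rot: [2.23, -2.212, -0.001]
contact_force: [0.9, -0.4, 0.3]
gripper_width: 0.306
```

```bash
python3 snap.py w34
```

```text
39.775 [ 0.64785563 -0.12517376  0.09481341] 0.30966056125404706 [ 0.20231257 -0.34321033  0.15588169]
```

View pics/w34.png

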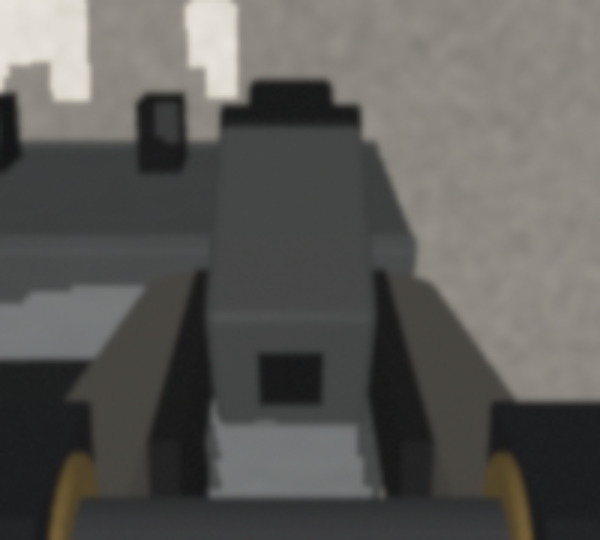

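Run:
```python
from station import *
from pose import *
o=sensors.get_obs()
P=np.array([(18,14,66),(18,-14,66),(18,14,14),(18,-14,14),(13,9,0),(13,-9,0),(-18,14,66),(-18,-14,66)])/1000
f=np.load('w34.npy',allow_pickle=True).item();uv=np.array([(208,316),(374,316),(222,105),(360,105),(250,82),(332,82),(218,423),(362,423)])/3+[220,140]
x,c,e=pose(f,o,uv,P,t0=.5);print(np.degrees(x[0]),x.round(4),c,e)
x,c,e=pose(f,o,uv[:6],P[:6],t0=.5);print(np.degrees(x[0]),x.round(4),c,e)
```

```text
32.05289833482471 [0.5594 0.0064 0.066  0.    ] 0.8049454296228165 [[-0.1, -0.1], [0.2, -0.2], [0.1, 0.6], [-0.4, 0.5], [-0.2, -0.5], [-0.1, -0.5], [0.4, 0.1], [0.2, 0.1]]
31.833687189668336 [5.556e-01 5.900e-03 6.550e-02 1.000e-04] 0.65860875448626 [[-0.1, -0.1], [0.4, -0.1], [0.1, 0.6], [-0.2, 0.5], [-0.2, -0.4], [-0.0, -0.4]]
```

Run:
```python
from fit import *
f=np.load('w2.npy',allow_pickle=True).item()
pts=[((31,38,24),(251,247)),((31,-38,24),(525,248)),((-31,38,24),(262,441)),((-31,-38,24),(508,443)),((31,38,0),(256,214)),((31,-38,0),(520,215))]
P=np.array([p[0] for p in pts])/1000;uv=np.array([p[1] for p in pts])/4+[225,25]
t=.5585
for sel in([0,1,2,3,4,5],[2,3,4,5]):
  for e in((.6525,.103),(.6515,.103),None):
    def w(p):
        R=sockR(p[2],t)
        z=p[3] if e is None else e[1]+np.tan(t)*(p[0]-e[0])
        return np.array([p[0],p[1],z])+P[sel]@R.T
    r=least_squares(lambda p:(proj(f,w(p))-uv[sel]).ravel(),[.59,-.064,.01,.06]);p=r.x
    z=p[3] if e is None else e[1]+np.tan(t)*(p[0]-e[0]);print(e,p.round(4),z,r.cost.round(2),'hole',(np.array([p[0],p[1],z])+sockR(p[2],t)@[0,0,.024]).round(4))
f4=np.load('w4.npy',allow_pickle=True).item()
a=f4['image'][90:200,250:390,::-1];a=np.clip((a/255.)**.45*255,0,255).astype(np.uint8);cv2.imwrite('pics/w4z.png',cv2.resize(a,None,fx=5,fy=5,interpolation=cv2.INTER_CUBIC))
```

```text
(0.6525, 0.103) [ 0.5902 -0.0642  0.0107  0.06  ] 0.06409691309594362 2.65 hole [ 0.5775 -0.0642  0.0845]
(0.6515, 0.103) [ 0.5902 -0.0642  0.0107  0.06  ] 0.06469655045251652 2.83 hole [ 0.5775 -0.0642  0.085 ]
None [ 0.5905 -0.0643  0.0108  0.0599] 0.05992579227590764 2.06 hole [ 0.5778 -0.0643  0.0803]
(0.6525, 0.103) [ 0.5897 -0.0643  0.0097  0.06  ] 0.06372994129890773 0.53 hole [ 0.5769 -0.0643  0.0841]
(0.6515, 0.103) [ 0.5896 -0.0643  0.0097  0.06  ] 0.0643359117328644 0.67 hole [ 0.5769 -0.0643  0.0847]
None [ 0.5899 -0.0644  0.0098  0.0593] 0.05933409310066742 0.07 hole [ 0.5772 -0.0644  0.0797]
```

View pics/w4z.png

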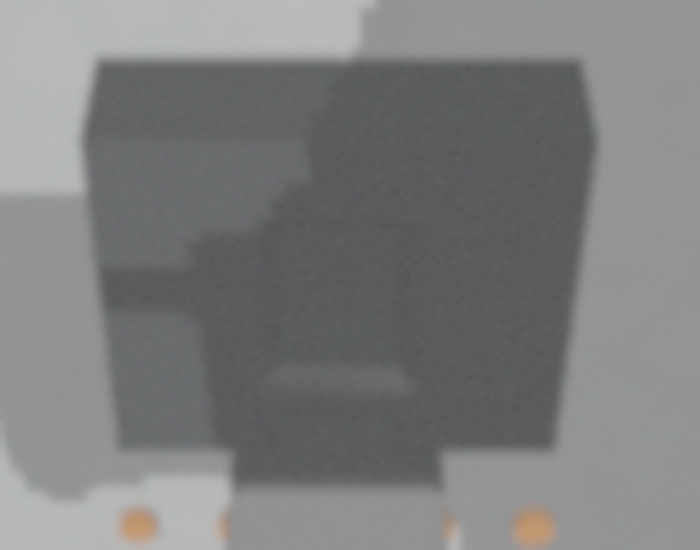

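Run:
```python
from fit import *
f2=np.load('w2.npy',allow_pickle=True).item();f4=np.load('w4.npy',allow_pickle=True).item()
B=[(31,38,24),(31,-38,24),(-31,38,24),(-31,-38,24),(31,38,0),(31,-38,0)]
u2=np.array([(251,247),(525,248),(262,441),(508,443),(256,214),(520,215)])/4+[225,25]
H=[(-17.2,13.2,24),(-17.2,-13.2,24)]
u4=np.array([(83,138),(596,140),(118,449),(556,449),(98,60),(582,60),(264,391),(413,391)])/5+[250,90]
P2=np.array(B)/1000;P4=np.array(B+H)/1000
for t in(.5585,.54,.575):
    w=lambda p,P:p[:3]+P@sockR(p[3],t).T
    r=least_squares(lambda p:np.r_[(proj(f2,w(p,P2))-u2).ravel(),(proj(f4,w(p,P4))-u4).ravel()],[.59,-.064,.06,.01]);p=r.x
    print(t,p.round(4),r.cost,'hole',(p[:3]+sockR(p[3],t)@[0,0,.024]).round(4));print((proj(f4,w(p,P4))-u4).round(1).tolist())
```

```text
0.5585 [ 0.5898 -0.0641  0.0624  0.0105] 4.924955635613396 hole [ 0.5771 -0.0641  0.0827]
[[-0.3, 0.1], [0.4, 0.1], [0.8, -0.2], [-0.2, 0.2], [0.2, -1.0], [-0.1, -0.7], [-0.7, -0.4], [0.7, -0.3]]
0.54 [ 0.5895 -0.0641  0.0617  0.0104] 4.161582253314451 hole [ 0.5772 -0.0641  0.0823]
[[-0.1, -0.4], [0.2, -0.4], [0.8, 0.1], [-0.2, 0.5], [0.4, -0.8], [-0.3, -0.5], [-0.7, -0.3], [0.7, -0.2]]
0.575 [ 0.5901 -0.064   0.0629  0.0106] 6.596443942023495 hole [ 0.5771 -0.064   0.0831]
[[-0.4, 0.6], [0.6, 0.5], [0.8, -0.4], [-0.2, -0.1], [-0.0, -1.0], [0.1, -0.7], [-0.7, -0.5], [0.7, -0.4]]
```

Run:
```python
from station import *
from h import *
o=sensors.get_obs();print(o['tcp_pos']);go(o,[.5379,-.0643,.106],90.6);go(o,[.533,-.0643,.155],90.6)
```

```text
[ 0.64785563 -0.12517376  0.09481341]
shift [-0.0617  0.1095 -0.0111] xaxis now -89.55, turn about tool z -0.0026 rad j7 -1.57 tilt [-8.e-04  2.e-04 -1.e+00]
shift [-0.0618  0.1144 -0.0601] xaxis now -89.55, turn about tool z -0.0026 rad j7 -1.57 tilt [-8.e-04  2.e-04 -1.e+00]
```

apply_moves([
  [0.2, [0, 0, -0.03], 0],
  [0.2, [0, 0.005, -0.065], 0],
  [0.2, [-0.015, 0.035, -0.065], -0.003],
  [0.2, [-0.04, 0.075, -0.065], -0.003],
  [0.2, [-0.0617, 0.113, -0.06], -0.003],
  [0.2, [-0.0617, 0.1125, -0.035], -0.003],
  [0.2, [-0.0617, 0.1095, -0.011], -0.003],
  [0.2, [-0.0617, 0.1095, -0.011], -0.003],
  [0.2, [-0.0617, 0.1095, -0.011], -0.003],
], newtons=25)

```text
t: 40.9
tcp_pos: [0.5385, -0.0644, 0.1064]
tcp_rot: [-2.233, 2.209, -0.0]
contact_force: [0.1, -1.0, -0.8]
gripper_width: 0.3
```

```bash
python3 snap.py w35
python3 - <<'E'
from station import *
from h import *
g=np.load('w35.npy',allow_pickle=True).item();cv2.imwrite('pics/w35b.png',np.clip((cv2.resize(g['image'][80:320,220:420,::-1],None,fx=3,fy=2.5)/255.)**.5*255,0,255))
o=sensors.get_obs();go(o,[.5421,-.0643,.0991],90.6);go(o,[.5548,-.0643,.0787],90.6)
E
```

```text
40.95 [ 0.53883906 -0.06451998  0.10669551] 0.300253123545867 [ 0.30509326 -0.79437385  0.66498305]
shift [-0.0002 -0.0033  0.0076] xaxis now -89.38, turn about tool z 0.0003 rad j7 -1.65 tilt [ 1.e-03 -1.e-04 -1.e+00]
shift [-0.0001 -0.0159  0.028 ] xaxis now -89.38, turn about tool z 0.0003 rad j7 -1.65 tilt [ 1.e-03 -1.e-04 -1.e+00][ WARN:0@0.058] global loadsave.cpp:1063 imwrite_ Unsupported depth image for selected encoder is fallbacked to CV_8U.
```

View pics/w35b.png

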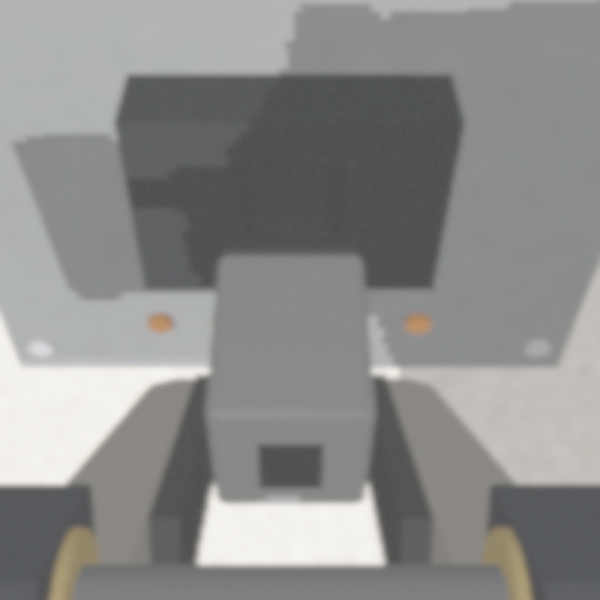

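Run:
```python
from station import *
from pose import *
o=sensors.get_obs()
P=np.array([(18,14,66),(18,-14,66),(18,14,20.7),(18,-14,20.7),(-18,14,66),(-18,-14,66)])/1000
f=np.load('w35.npy',allow_pickle=True).item();uv=np.array([(208,413),(374,413),(218,256),(361,256),(218,500),(363,500)])/[3,2.5]+[220,80]
x,c,e=pose(f,o,uv,P,t0=.5);print(np.degrees(x[0]),x.round(4),c,e)
a=f['image'][100:190,250:390,::-1];a=np.clip((a/255.)**.35*255*1.05,0,255).astype(np.uint8);cv2.imwrite('pics/w35z.png',cv2.resize(a,None,fx=5,fy=5,interpolation=cv2.INTER_CUBIC))
```

```text
32.97373151082997 [ 5.755e-01  7.000e-03  6.650e-02 -1.000e-04] 0.48005178426073 [[-0.3, 0.0], [-0.0, 0.0], [0.7, -0.2], [-0.2, -0.2], [0.3, 0.2], [-0.4, 0.1]]
```

View pics/w35z.png

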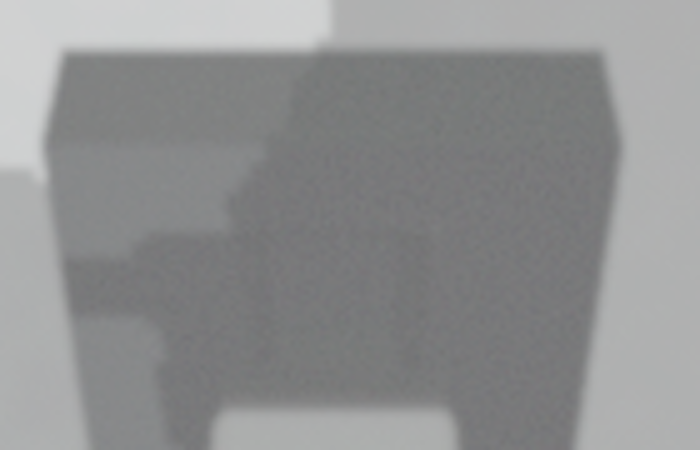

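apply_moves([
  [0.2, [0, -0.0033, 0.0076], 0],
  [0.2, [0, -0.006, 0.012], 0],
  [0.2, [0, -0.0083, 0.0155], 0],
  [0.2, [0, -0.0102, 0.0186], 0],
  [0.2, [0, -0.0102, 0.0186], 0],
], newtons=20)

```text
t: 41.58
tcp_pos: [0.5474, -0.0645, 0.0874]
tcp_rot: [2.232, -2.208, -0.003]
contact_force: [-3.9, -0.0, 4.6]
gripper_width: 0.307
```

apply_moves([
  [0.2, [0, -0.001, 0.002], 0],
  [0.2, [0, -0.002, 0.0035], 0],
  [0.2, [0, -0.002, 0.0035], 0],
])

```text
t: 41.95
tcp_pos: [0.5467, -0.0645, 0.0844]
tcp_rot: [2.229, -2.205, -0.008]
contact_force: [-12.6, 0.2, 15.6]
gripper_width: 0.304
```

```bash
python3 snap.py w36;python3 - <<'E'
from station import *
from h import *
f=np.load('w36.npy',allow_pickle=True).item()
a=f['image'][100:320,230:410,::-1];a=np.clip((a/255.)**.4*255*1.05,0,255).astype(np.uint8);cv2.imwrite('pics/w36z.png',cv2.resize(a,None,fx=4,fy=2.7,interpolation=cv2.INTER_CUBIC))
E
```

```text
42.0 [ 0.54670991 -0.06453895  0.08441863] 0.30461657113905344 [-11.53434069   1.06712054  15.94475345]
```

View pics/w36z.png

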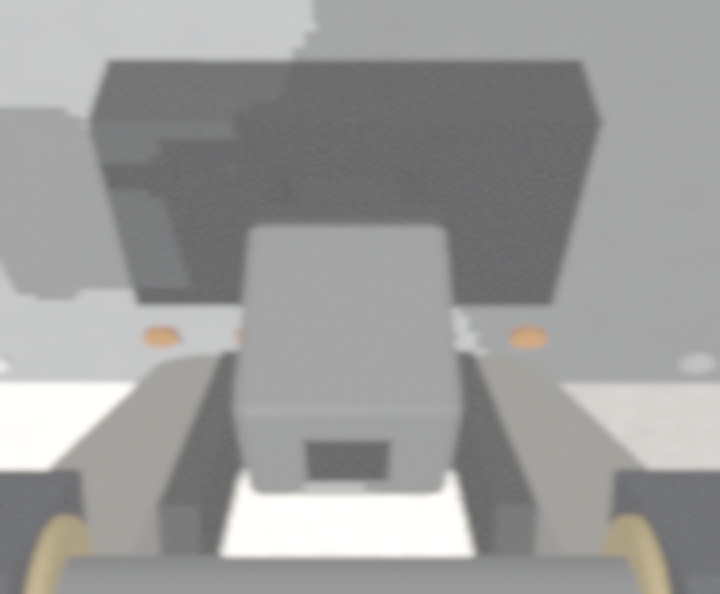

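```bash
cat > rel.py <<'E'
from pose import *
from fit import sockR
def rel(nm,rel_uv,blk_uv,o,sc,off):
    f=np.load(nm+'.npy',allow_pickle=True).item()
    P=np.array([(18,14,66),(18,-14,66),(18,14,20.7),(18,-14,20.7),(-18,14,66),(-18,-14,66)])/1000
    B=np.array([(31,38,0),(31,-38,0),(31,38,24),(31,-38,24),(-31,38,24),(-31,-38,24)])/1000
    uv=np.array(rel_uv)/sc+off;bv=np.array(blk_uv)/sc+off
    t=.5585
    w=lambda p:p[:3]+B@sockR(p[3],t).T
    r=least_squares(lambda p:(proj(f,w(p))-bv).ravel(),[.59,-.064,.062,.01]);p=r.x
    R=sockR(p[3],t);h=p[:3]+R@[0,0,.024];print('hole',h.round(4),r.cost.round(2),(proj(f,w(p))-bv).round(1).tolist())
    w2=lambda q:q[:3]+P@sockR(q[3],q[4]).T
    r2=least_squares(lambda q:(proj(f,w2(q))-uv).ravel(),[.577,-.064,.08,.01,.55]);q=r2.x
    print('foot',q.round(4),'tilt',np.degrees(q[4]),r2.cost.round(2),(proj(f,w2(q))-uv).round(1).tolist());print('foot in hole frame',(R.T@(q[:3]-h)).round(4),'with nominal hole',(sockR(.0105,t).T@(q[:3]-[.577,-.064,.083])).round(4))
E
python3 - <<'E'
from station import *
from rel import *
o=sensors.get_obs()
rel('w36',[(236,405),(460,405),(248,228),(446,228),(252,492),(443,492)],[(107,60),(583,60),(92,122),(600,122),(138,304),(555,304)],o,[4,2.7],[230,100])
E
```

```text
hole [ 0.5767 -0.064   0.083 ] 1.21 [[0.8, -0.1], [-0.4, -0.1], [-0.7, -0.2], [0.3, -0.3], [0.5, 0.4], [-0.6, 0.5]]
foot [ 0.5776 -0.0645  0.0787  0.0128  0.6046] tilt 34.642953551924876 1.61 [[-0.2, 0.0], [-0.3, 0.1], [1.4, -0.4], [-0.8, -0.3], [0.1, 0.2], [-0.0, 0.3]]
foot in hole frame [-0.0015 -0.0005 -0.0041] with nominal hole [-0.0018 -0.0005 -0.004 ]
```

apply_moves([
  [0.2, [0, 0.0016, -0.0025], 0],
  [0.2, [0, -0.0005, -0.0038], 0],
  [0.2, [0, -0.0021, -0.0013], 0],
  [0.2, [0, -0.0037, 0.0012], 0],
  [0.2, [0, -0.0053, 0.0038], 0],
  [0.2, [0, -0.0053, 0.0038], 0],
], newtons=12)

```text
t: 42.75
tcp_pos: [0.5529, -0.0645, 0.08]
tcp_rot: [2.23, -2.206, -0.007]
contact_force: [-10.8, -0.0, 10.6]
gripper_width: 0.301
```

```bash
python3 snap.py w37;python3 - <<'E'
from station import *
from h import *
f=np.load('w37.npy',allow_pickle=True).item()
a=f['image'][100:320,230:410,::-1];a=np.clip((a/255.)**.4*255*1.05,0,255).astype(np.uint8);cv2.imwrite('pics/w37z.png',cv2.resize(a,None,fx=4,fy=2.7,interpolation=cv2.INTER_CUBIC))
E
```

```text
42.8 [ 0.55287337 -0.06446582  0.08002215] 0.3046822787751839 [-9.25082429 -0.31651372 11.33426509]
```

View pics/w37z.png

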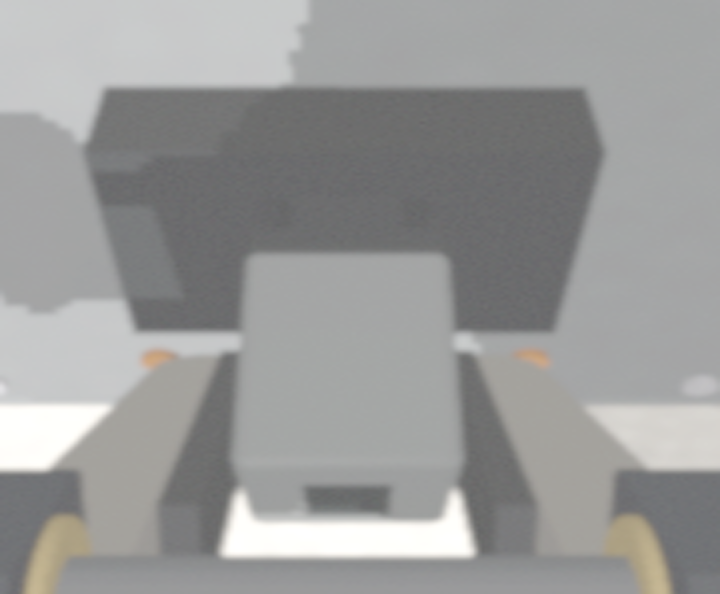

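Run:
```python
from station import *
from rel import *
o=sensors.get_obs()
rel('w37',[(233,464),(462,464),(246,257),(449,257),(255,520),(440,520)],[(105,89),(585,89),(88,152),(603,152),(136,331),(556,331)],o,[4,2.7],[230,100])
```

```text
hole [ 0.5765 -0.0639  0.0825] 0.97 [[0.7, -0.5], [-0.4, -0.5], [-0.4, 0.1], [0.1, 0.2], [0.5, 0.3], [-0.4, 0.4]]
foot [ 0.5834 -0.0645  0.0831  0.0133  0.7516] tilt 43.061525396384575 1.23 [[0.1, 0.0], [-0.5, 0.2], [1.0, -0.2], [-0.6, -0.1], [-0.6, -0.1], [0.6, 0.2]]
foot in hole frame [ 0.0061 -0.0007 -0.0031] with nominal hole [ 0.0055 -0.0006 -0.0033]
```

apply_moves([
  [0.2, [0, 0.0021, -0.0034], 0],
  [0.2, [0, 0.0055, -0.0013], 0],
  [0.2, [0, 0.0028, 0.0029], 0],
  [0.2, [0, 0.0011, 0.0018], 0],
  [0.2, [0, -0.0006, 0.0008], 0],
  [0.2, [0, -0.0023, -0.0003], 0],
  [0.2, [0, -0.004, -0.0013], 0],
  [0.2, [0, -0.006, -0.0025], 0],
  [0.2, [0, -0.006, -0.0025], 0],
], newtons=7)

```text
t: 43.92
tcp_pos: [0.5622, -0.0644, 0.0825]
tcp_rot: [-2.233, 2.209, -0.001]
contact_force: [-2.9, 0.8, 0.3]
gripper_width: 0.302
```

```bash
cat > s2.py <<'E'
import sys,subprocess
from station import *
from h import *
n=sys.argv[1];f=cams.grab_frame('wrist');np.save(n+'.npy',f,allow_pickle=True)
a=f['image'][100:320,230:410,::-1];a=np.clip((a/255.)**.4*255*1.05,0,255).astype(np.uint8);cv2.imwrite(f'pics/{n}z.png',cv2.resize(a,None,fx=4,fy=2.7,interpolation=cv2.INTER_CUBIC))
o=sensors.get_obs();print(o['t'],o['tcp_pos'],o['contact_force'],o['gripper_width'])
E
python3 s2.py w38
```

```text
43.975 [ 0.56220618 -0.06433727  0.08250437] [-2.71636025 -1.09325261  1.29952964] 0.3058949275139185
```

View pics/w38z.png

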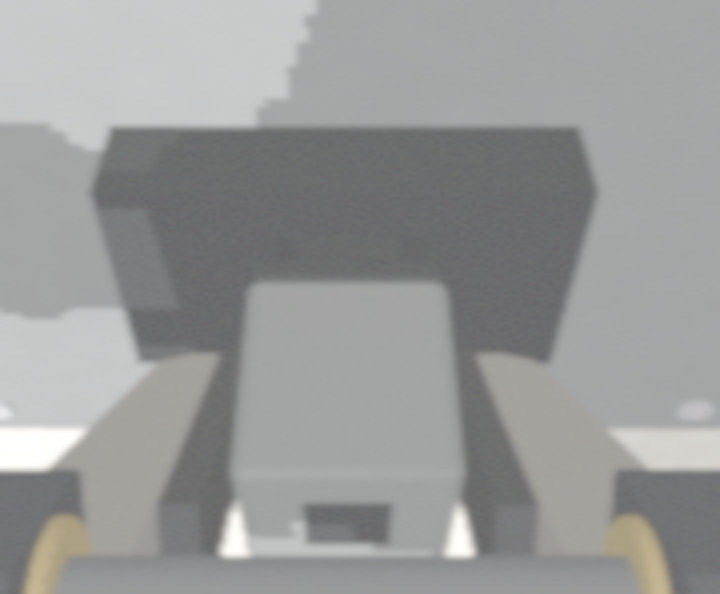

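Run:
```python
from station import *
from rel import *
o=sensors.get_obs()
rel('w38',[(232,473),(463,473),(248,285),(446,285),(248,555),(446,555)],[(110,128),(580,128),(93,190),(597,190),(140,361),(550,361)],o,[4,2.7],[230,100])
```

```text
hole [ 0.5768 -0.0638  0.083 ] 1.47 [[0.6, -0.9], [-0.5, -0.8], [-0.3, 0.5], [-0.0, 0.7], [0.2, 0.1], [-0.0, 0.3]]
foot [ 0.5812 -0.0644  0.083   0.012   0.5905] tilt 33.833893780956124 1.2 [[0.0, -0.0], [-0.5, 0.2], [1.0, -0.4], [-0.5, -0.4], [0.4, 0.2], [-0.3, 0.4]]
foot in hole frame [ 0.0038 -0.0006 -0.0024] with nominal hole [ 0.0036 -0.0005 -0.0023]
```

apply_moves([
  [0.2, [0, 0.0011, -0.0017], 0],
  [0.2, [0, 0.0042, 0.0002], 0],
  [0.2, [0, 0.0042, 0.0002], 0],
  [0.2, [0, 0.0031, 0.0019], 0],
  [0.2, [0, 0.0021, 0.0036], 0],
  [0.2, [0, 0.001, 0.0053], 0],
  [0.2, [0, 0.001, 0.0053], 0],
], newtons=20)

```text
t: 44.85
tcp_pos: [0.559, -0.0644, 0.0788]
tcp_rot: [2.231, -2.207, -0.003]
contact_force: [-11.9, 0.8, 17.4]
gripper_width: 0.301
```

```bash
python3 s2.py w39
```

```text
44.9 [ 0.55895031 -0.06437423  0.07879245] [-11.55175345   0.40799986  18.07973532] 0.30348483732751314
```

View pics/w39z.png

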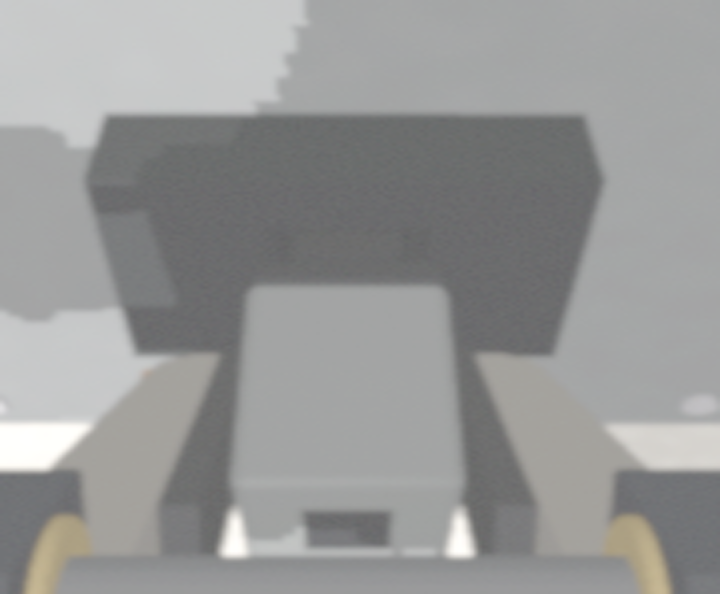

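Run:
```python
from station import *
from rel import *
o=sensors.get_obs()
rel('w39',[(230,484),(465,484),(246,287),(448,287),(249,557),(446,557)],[(107,116),(583,116),(88,180),(603,180),(135,353),(554,353)],o,[4,2.7],[230,100])
```

```text
hole [ 0.5765 -0.0638  0.082 ] 1.25 [[0.4, -0.8], [-0.2, -0.6], [-0.2, 0.1], [-0.3, 0.3], [0.7, 0.4], [-0.3, 0.6]]
foot [ 0.5797 -0.0644  0.0819  0.0138  0.6338] tilt 36.31624230840342 1.66 [[0.3, 0.1], [-0.8, 0.2], [1.1, -0.5], [-0.7, -0.5], [0.3, 0.3], [-0.2, 0.4]]
foot in hole frame [ 0.0027 -0.0006 -0.0018] with nominal hole [ 0.0018 -0.0005 -0.0023]
```

apply_moves([
  [0.2, [0, 0.0032, -0.0051], 0],
  [0.2, [0, 0.0051, -0.0039], 0],
  [0.2, [0, 0.0051, -0.0039], 0],
  [0.2, [0, 0.003, -0.0005], 0],
  [0.2, [0, 0.002, 0.0012], 0],
  [0.2, [0, 0.0009, 0.0029], 0],
  [0.2, [0, 0.0009, 0.0029], 0],
], newtons=35)

```text
t: 45.78
tcp_pos: [0.5595, -0.0643, 0.0736]
tcp_rot: [2.233, -2.209, -0.001]
contact_force: [-0.6, -0.6, -1.1]
gripper_width: 0.302
```

```bash
python3 s2.py w40
```

```text
45.825 [ 0.55952269 -0.06430357  0.07372019] [-0.64421553 -0.41414127 -2.36512512] 0.3006124666980666
```

View pics/w40z.png

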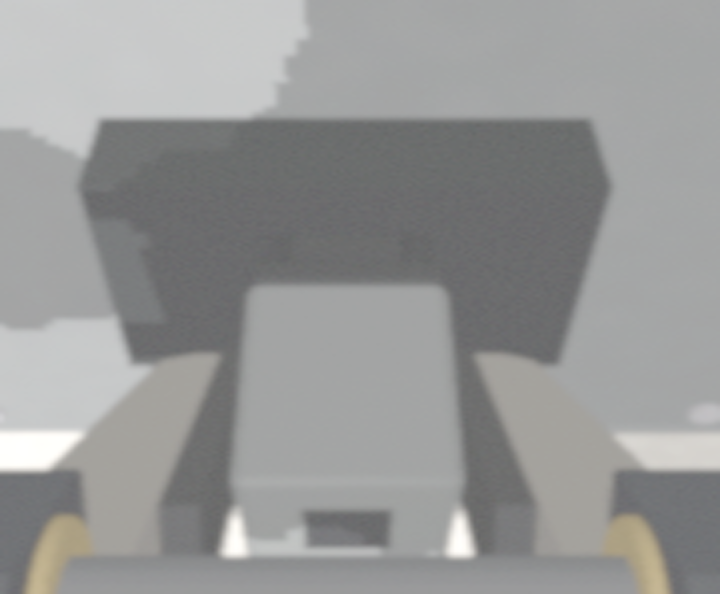

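apply_moves([
  [0.2, [0, -0.0011, 0.0017], 0],
  [0.2, [0, -0.0021, 0.0034], 0],
  [0.2, [0, -0.0032, 0.0051], 0],
  [0.2, [0, -0.0037, 0.006], 0],
  [0.2, [0, -0.0037, 0.006], 0],
], newtons=20)

```text
t: 46.45
tcp_pos: [0.5632, -0.0643, 0.068]
tcp_rot: [2.233, -2.209, -0.001]
contact_force: [-3.3, -0.0, -2.1]
gripper_width: 0.308
```

```bash
python3 s2.py w41
```

```text
46.5 [ 0.56323471 -0.06430955  0.06796067] [-1.64867223  0.2060242  -2.171788  ] 0.30592290393365207
```

View pics/w41z.png

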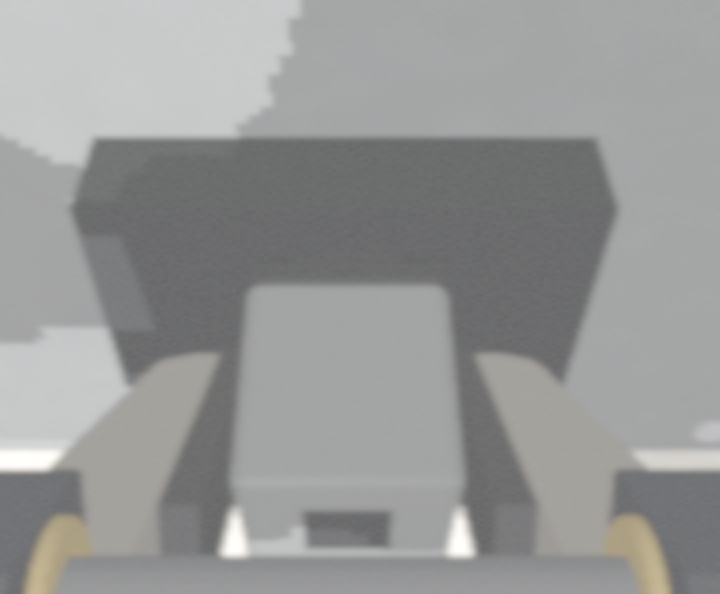

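apply_moves([
  [0.2, [0, -0.0011, 0.0017], 0],
  [0.2, [0, -0.0021, 0.0034], 0],
  [0.2, [0, -0.0021, 0.0034], 0],
])

```text
t: 46.88
tcp_pos: [0.5663, -0.0643, 0.0666]
tcp_rot: [-2.233, 2.209, -0.002]
contact_force: [-6.7, 0.2, 10.9]
gripper_width: 0.3
```

```bash
python3 s2.py w42;python3 - <<'E'
from station import *
from rel import *
o=sensors.get_obs()
E
```

```text
46.925 [ 0.56632334 -0.06430808  0.06664246] [-6.93746178  0.03572544 10.88407848] 0.30576570160288274
```

View pics/w42z.png

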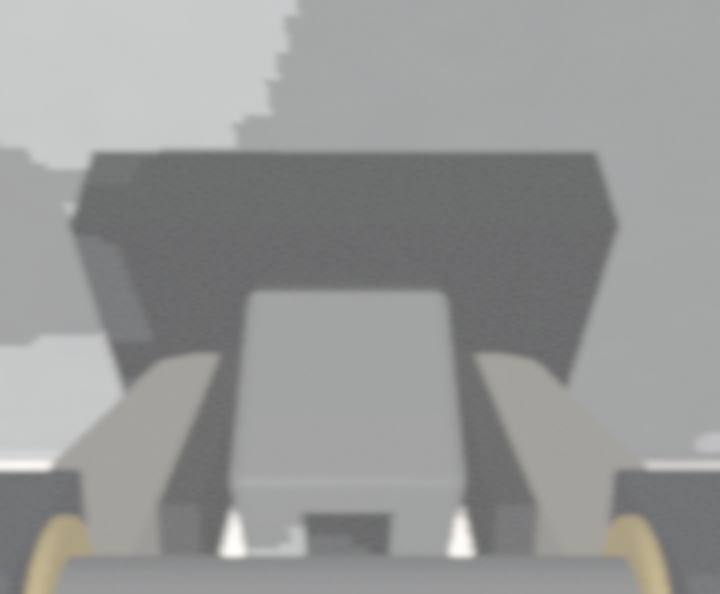

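apply_moves([
  [0.2, [0, -0.001, 0.0017], 0],
  [0.2, [0, -0.0016, 0.0026], 0],
  [0.2, [0, -0.0016, 0.0026], 0],
])

```text
t: 47.3
tcp_pos: [0.5673, -0.0643, 0.0659]
tcp_rot: [2.233, -2.209, 0.002]
contact_force: [-13.4, 0.6, 25.6]
gripper_width: 0.302
```

```bash
python3 s2.py w43;python3 - <<'E'
from station import *
from rel import *
E
```

```text
47.35 [ 0.56724281 -0.06432808  0.06584216] [-13.7695758   -0.61432864  26.35418411] 0.3000293499334632
```

View pics/w43z.png

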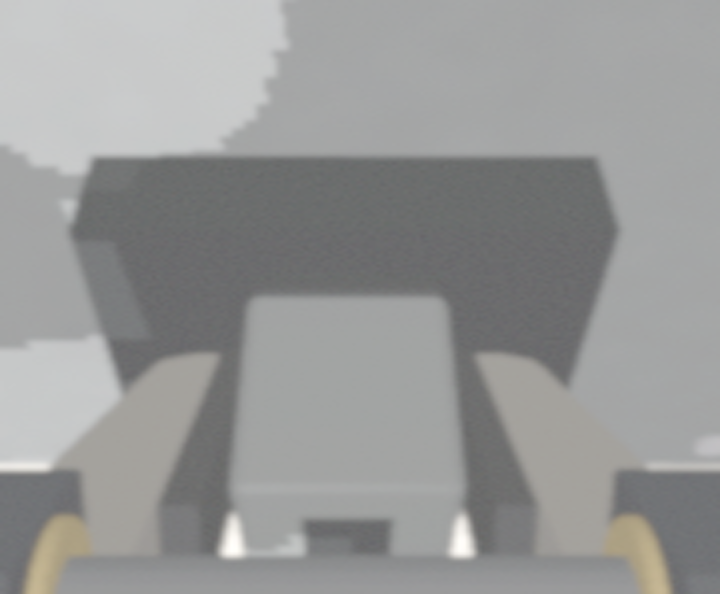

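apply_moves([
  [0.2, [0, 0.0016, -0.0026], 0],
  [0.4, [0, 0.0016, -0.003], 0],
  [0.5, [0, 0.0016, -0.003], 0],
  [0.55, [0, 0.0016, -0.003], 0],
  [0.55, [0, 0.0016, -0.02], 0],
  [0.6, [0, 0.01, -0.06], 0],
  [0.6, [0, 0.03, -0.11], 0],
  [0.6, [0, 0.055, -0.16], 0],
  [0.6, [0, 0.07, -0.19], 0],
  [0.6, [0, 0.07, -0.19], 0],
])

```text
t: 48.6
tcp_pos: [0.4985, -0.0652, 0.256]
tcp_rot: [-2.231, 2.207, -0.01]
contact_force: [0.1, -0.4, -0.9]
gripper_width: 0.598
```

Run:
```python
from station import *
from h import *
from fit import sockR
f=cams.grab_frame('wrist');np.save('w44.npy',f,allow_pickle=True)
o=sensors.get_obs();print(o['t'],o['tcp_pos'],o['gripper_width'],o['contact_force'])
p=[.577,-.064,.083]-sockR(.0105,.5585)@[0,0,.024]
from ov import ov
ov(f,f['image'][:,:,::-1],(260,40,390,170),3,[*p,.0105,.5585],'pics/w44o.png',.45)
g=cams.grab_frame('side');cv2.imwrite('pics/side44.png',cv2.resize(g['image'][90:290,240:440,::-1],None,fx=3,fy=3))
```

```text
48.65 [ 0.49787099 -0.06514834  0.25394765] 0.5975794763393623 [-0.59930592 -0.95676816 -1.03337043]
```

View pics/w44o.png

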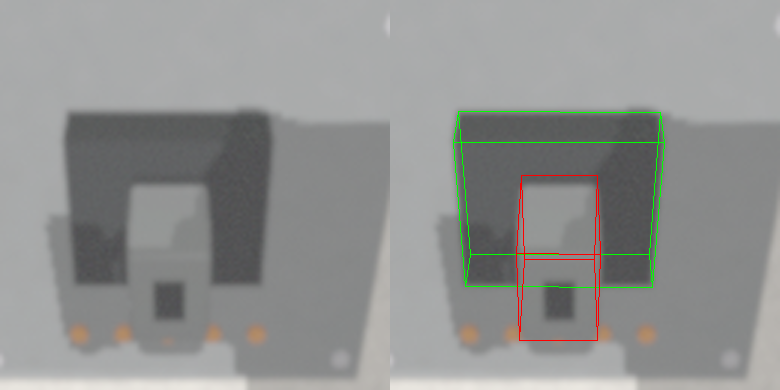

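View pics/side44.png

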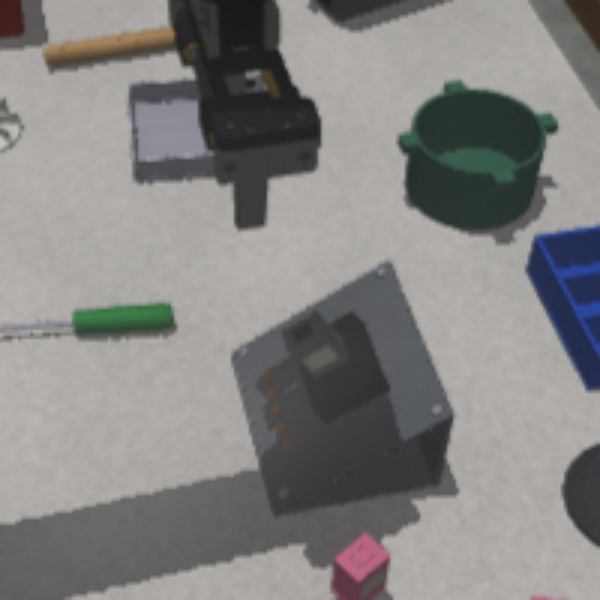

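Run:
```python
from h import *
out=[]
for n,c in(('w2',(280,70,370,170)),('w44',(280,70,370,170))):
    f=np.load(n+'.npy',allow_pickle=True).item();a=f['image'][c[1]:c[3],c[0]:c[2],::-1]
    a=np.clip((a/255.)**.45*255*1.1,0,255).astype(np.uint8);out.append(cv2.resize(a,None,fx=4.4,fy=5,interpolation=cv2.INTER_CUBIC))
cv2.imwrite('pics/cmp.png',np.hstack(out))
```

```text
(no output)
```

View pics/cmp.png

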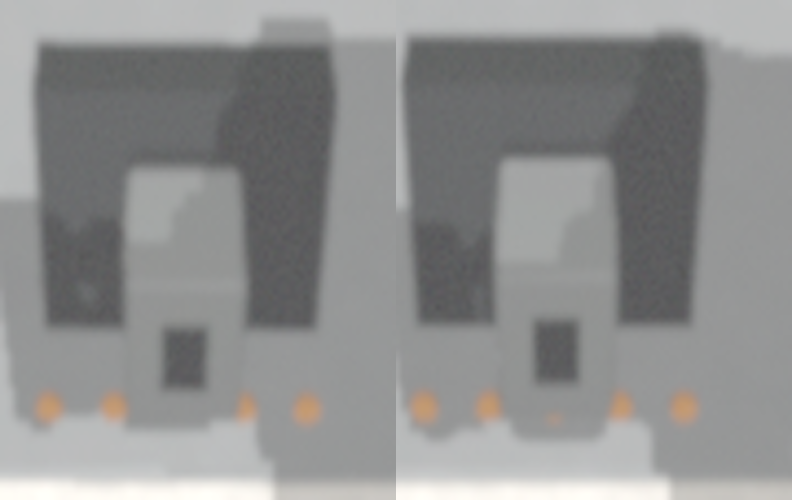

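Run:
```python
from station import *
import cv2
g=cams.grab_frame('top');cv2.imwrite('pics/top45.png',cv2.resize(g['image'][120:260,120:300,::-1],None,fx=4,fy=4))
```

```text
(no output)
```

View pics/top45.png

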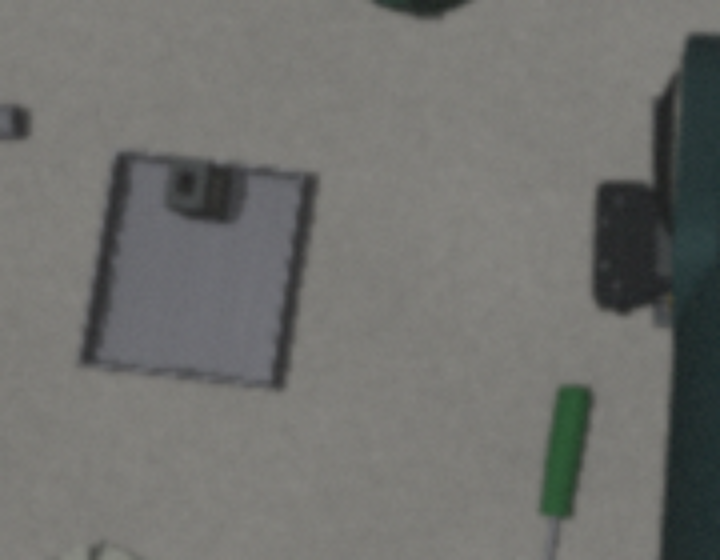

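```bash
python3 -c "
from station import ctrl
print(ctrl.finish_job())"
```

```text
the job is handed in; nothing more can be done
None
```

I pulled the old relay and stood it upright in the steel tray. Then I plugged the spare grey relay into the socket until it was home, let go, and handed the job in at about 48.7 s. The interface gives no verdict, so I don't know the judged result.

**Last checks:**
- **Old relay:** the final top view shows it standing upright inside the tray, near the far (+x) wall.
- **Spare relay:** the last push met about 30 N along the hole's axis with almost no further movement. The final close-up matches how the old relay sat at the start to within about 1 mm. An overlay of my fitted model put the relay's lower edge about 4 pixels off. I put that down to shadow after the side-by-side comparison.
- **Robot:** the gripper is open and clear of everything, at about 0.25 m reported tool height.
- **Others:** I did not handle the wide relay, screwdriver, pliers or pink look-alikes. At the end I only saw the screwdriver and one pink look-alike in the views I took. I did not measure the wide relay or pliers again.

**What went wrong on the way:**
- **Old relay fell over:** my first release in the tray tipped it onto its side. The real fingertips turned out to end about 36 mm behind the reported tool point, as both the side and wrist views showed. I corrected for that, then stood the relay up by pushing it against the tray wall and the back edge of the stand.
- **Insertion caught:** the spare snagged on the bevel of the hole three times. I backed off, corrected its tilt and position, and tried again.

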